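Bin a used auto-injector and set the sharps bin to temporary lock

TASK

Put the used auto-injector (white, with the orange end) away in the yellow sharps bin: turn the bin's blue lock collar back to its white open mark, drop the injector in through the mouth, then turn the collar on until its white-lined lug stands at the green temporary-lock mark. Do not let the collar run on towards the red permanent-lock mark, and leave the new injector and everything else on the table where it stands.

Things in the scene. Friction and masses are not known exactly. Their poses are not given: they have to be found in the camera images.
- bin: Yellow sharps bin, fixed to the table in a steel bracket. Origin on the table under its axis, z up. Tub 172 mm across, lid flange 196 mm across, lid's top at z = 150 mm. Inside: floor at z = 10 mm, 126 mm free width at the floor and 160 at the top, lid's underside at 146 mm. The lid is red under the blue lock collar, which lies on it and turns about the bin's axis.
- collar (a joint): Angle of the blue lock collar, rad, growing counter-clockwise seen from above. 0: open, both openings in line (stop at -0.05). 1.571: temporary lock, mouth covered (fully from 1.47 on), white-lined lug at the green mark. 1.95: permanent lock teeth begin to engage. 2.356: red mark (stop at 2.40). Friction 0.25 N m (3 to 4 N at a lug), no detents: it stays where it is left. It starts part closed.
- pointer_lug (a point): Top middle of the collar's white-lined lug, 78 mm from the bin's axis, z = 192 mm. Both lugs: blue, radius 67 to 89 mm, 12 mm thick in the turning direction, standing 26 mm above the collar's raised ring (radius 68 to 89 mm, top at z = 166 mm); inside the ring lies a disc (top at z = 156 mm) with an opening like the mouth. This lug is on the bin's -y side at angle 0, on its +x side at 1.571.
- plain_lug (a point): The same point of the other lug, which has no white line and stands across the axis from the first (+y side at angle 0, -x side at 1.571).
- mouth (a point): Middle of the lid's one mouth, 42 mm from the bin's axis in its -x direction, at z = 150 mm. The mouth is a sector: radius 14 to 67 mm, 42 degrees to either side of -x (53 mm radially, 56 mm across here). The collar's disc and ring lie on top of it, so the opening's edge reaches up to z = 166 mm.
- open_mark (a point): White mark on the lid flange, 94 mm from the axis in the bin's -y direction: open.
- temp_lock_mark (a point): Green mark, 15 mm wide, on the lid flange, 94 mm from the axis in the bin's +x direction: temporary lock.
- perm_lock_mark (a point): Red mark on the lid flange, 45 degrees past the green one (counter-clockwise): permanent lock.
- tray: Fixed shallow steel injection tray, 250 (x) by 200 (y) mm, floor 3 mm thick, rim 14 mm high above the table. Origin at the centre of its underside.
- injector_used: The used auto-injector, loose in the tray: white plastic bar with rounded edges, 132 mm long (its x axis) by 22 by 22 mm, about 45 g, black window, orange end at +x. Origin at the centre of its underside as it lies at the start; its centre of mass is 11 mm above.
- injector_mid (a point): Centre of the used injector.
- injector_new: New auto-injector, same size, grey with green cap and green band, loose in the tray beside the used one. Leave it.
- bottle: Tall water bottle with steel cap and red band, loose, close beside the bin: 74 mm wide, 262 mm high, origin at the centre of its underside.
- jar: Amber pill jar with white lid, loose, close beside the bin: 68 mm wide, 95 mm high, origin at the centre of its underside.
- pen_cup: Blue pen cup with pens standing in it, loose, one piece: 80 mm wide, 95 mm high, pens up to 160 mm high, origin at the centre of its underside.
- ink: Small blue bottle with black cap, loose: 54 mm wide, 75 mm high, origin at the centre of its underside.
- monitor: White blood-pressure monitor, loose, 120 by 150 by 47 mm high, origin at the centre of its underside.
There are look-alikes about, which are no part of the job. What is shaped like the injector_used but brown is not meant.

How it is judged:
On the way, in this order (a step that is already met when the one before it is completed fails the run):
1. the collar is turned back to its open mark (within 0.12 rad) (value of joint collar below 0.12 rad), for 0.2 s.
2. the used injector is inside the bin (horizontal distance between injector_mid and bin below 0.08 m and height (world z) of injector_mid below 0.125 m), for 0.2 s.
At the end, for the whole second after the job is handed in: the used injector lies at rest inside the bin, and the collar stands at the green temporary-lock mark: joint between 1.46 and 1.68 rad (within about 6 degrees, mouth covered) (all of step 2 and value of joint collar between 1.46 and 1.68 rad and linear speed of injector_used below 0.03 m/s); the robot touches nothing.
It fails at once if the collar is pushed on into its permanent lock (past 1.95 rad) (value of joint collar above 1.95 rad).
It fails at once if the new injector is moved (over 25 mm) (distance of injector_new from where it was at the start of the episode above 0.025 m).
It fails at once if the water bottle is shifted (over 25 mm) or tipped (distance of bottle from where it was at the start of the episode above 0.025 m or angle between bottle's own z axis and vertical above 0.3 rad).
It fails at once if the pill jar is shifted (over 25 mm) or tipped (distance of jar from where it was at the start of the episode above 0.025 m or angle between jar's own z axis and vertical above 0.3 rad).
It fails at once if the pen cup, ink bottle or monitor is shifted (over 25 mm) (distance of any of pen_cup, ink, monitor from where it was at the start of the episode above 0.025 m).
It also fails if it takes over 72 s, if anything falls off the work surface, if the arm or the gripper's body presses on something with over 40 N, if the wrist force passes 120 N, or if a joint passes its speed limit or range.

ROBOT

A 6-joint arm with a two-finger parallel gripper is mounted at the origin on the work surface. World frame = base frame: x ahead of the robot, y to its left, z up, the work surface at z = 0. Lengths are in m, angles in rad, forces in N, time in s.
With the tool pointing down it reaches from about 0.25 to 0.8 m from the base axis. Payload 8.5 kg.
Tool frame: the origin (TCP) lies on the centre line of the jaws, within the pads' length; the fingertips stand 19 mm ahead of it and the grasp point (between the pads) is the TCP; z points along the fingers, y is the direction in which the jaws open and shut (so a half turn about z gives the same grasp; the last joint's range is limited). The gripper opens to 85 mm and grips with 20 to 120 N. Pads are 22 mm wide; open, the fingers measure 114 mm over their backs; the gripper's body (76 mm by 85 mm) begins 54 mm behind the grasp point. The pads swing forward as they close: fully open they stand 13 mm farther back than shut.
Start: joints at [-1.201, 0.238, -0.013, 1.319, 0, 1.571], TCP at [0.19, -0.489, 0.25] pointing down, gripper open.
Joint ranges: [-2.66, 2.66], [-1.03, 1.9], [-1.14, 1.46], [-1.82, 2.27], [-1.45, 1.34], [-3.14, 3.14]. Speed limits (rad/s): [2.22, 2.22, 2.79, 3.14, 3.14, 3.14].

INTERFACE

Orientations are given as a rotation vector (axis times angle).
In Python, from cell import arm gives the robot as it stands.
- The arm moves only by the tool apply_moves, never from a script. Its argument "increments" is one flat list of numbers, 5 for each row, row after row: the closure, from -1 (fully open) to 1 (shut), so that 0 is half open, then the shift along the tool's x, y, z in m, then the turn about the tool's z in degrees. A call has 1 to 12 rows; each row shifts and turns the pose as measured when the row begins, along the tool's axes as they then stand; what a row does not reach is not made up. A row lasts 1/10 s, in which the tool goes at most 50 mm and 8.59 degrees, less where a joint would pass 70% of its speed; a pose out of reach is approached as far as the arm can. A call is refused whole if a number of a shift passes 0.05 or a number of a turn 8.59, either way. A call with a gripper value outside its range is refused whole. The fingers move at their own pace and stop on an object; "squeeze" is the grip in N (left out, the last holds). Time passes only in rows, so rows that do not move let the fingers close. It gives the time, the measured TCP pose, the force and the opening at its end, in the units of the state.
- arm.state(): the state, without advancing time (a new reading comes with each control period).
- arm.capture(name): name is "scene" or "side" or "wrist"; returns a dict with "img" (400x640x3 uint8, red, green, blue), "K" (3x3 intrinsics, pixels), "k1" (the pictures are not rectified: a ray, as slopes to the right and down, at radius r is drawn at 1 + k1 r^2 times it, then the intrinsics apply), "origin" and "rotation" of the camera in the world. Camera axes: x right, y up, looking along -z (the intrinsics and any distortion apply to the point x, -y, -z); pixel columns grow to the right and rows downward; lengths in m; the calibration is good to about 2 mm. A picture is of the moment at which its call begins. There is no depth.
- arm.close_job(): hands the job in, once; it reports no verdict.
Trained networks look in the newest picture that a camera, given by its name, has taken for a name from the list of things; names that differ only in an ending like _2 or _b are one class to them, and where a whole thing is asked for, a point or a joint stands for the part that bears it (a point fixed in the world has none). Each returns a list of dicts, best first, with "p" (0 to 1); they miss things now and then, are a little off and sometimes report something else, mostly with a low value. They report only what shows in the picture. A call takes as long as a camera call. They do not tell look-alikes from the thing itself.
- arm.look_for(camera, name): "bbox" ([left, top, right, bottom] in pixels, round what is visible of it).
- arm.regions_of(camera, name): "pixels" (400x640 bool, what is visible of it) and "bbox" ([left, top, right, bottom] in pixels, round what is visible of it).
The state is a dict: "clock": time; "joint_positions": joint angles; "joint_vel": joint speeds; "tau": joint torques, N m; "eef_pos": TCP position; "tool_rot": TCP orientation; "wrist_force": force on the tool from outside, world axes, zero at the start; "wrist_torque": the same for the moment, N m; "finger_gap": finger opening in m.
Only numpy, scipy, OpenCV 4.12 (cv2) and the standard library are available. Lean on these libraries where they do the work, as an engineer would, in place of code of your own. Each camera call takes 0.05 s, during which the arm holds its last target.

## Working session

There is one attempt and no reset: what is moved stays moved. The work goes in short steps, Python scripts to look and compute and a tool call to move; the robot and the scene stay as the last step left them, time stands still between calls to the robot, and variables do not carry over. Pictures are saved under pics/ and viewed, and the job is handed in when it is done.

Besides the shell and the picture viewer there is one more tool, called as a command line: name --argument value ..., lists and objects as JSON in quotes. apply_moves: Moves the arm, as the interface text tells. Its arguments: {"type":"object","properties":{"increments":{"type":"array"},"squeeze":{"type":"number"}},"required":["increments"]}

```bash
mkdir -p pics; cat > h.py <<'E'
import numpy as np, cv2
from cell import arm
def cap(cam,name=None):
    c=arm.capture(cam)
    if name: cv2.imwrite(f'pics/{name}.png',c['img'][:,:,::-1])
    return c
def ray(c,u,v):
    K=c['K'];xd=(u-K[0,2])/K[0,0];yd=(v-K[1,2])/K[1,1]
    x,y=xd,yd
    for _ in range(30):
        f=1+c['k1']*(x*x+y*y);x,y=xd/f,yd/f
    d=np.array(c['rotation'])@np.array([x,-y,-1.]);return np.array(c['origin']),d/np.linalg.norm(d)
def onz(c,u,v,z):
    o,d=ray(c,u,v);return o+d*(z-o[2])/d[2]
def proj(c,P):
    p=np.array(c['rotation']).T@(np.array(P)-np.array(c['origin']));x,y=p[0]/-p[2],-p[1]/-p[2]
    f=1+c['k1']*(x*x+y*y);K=c['K'];return np.array([K[0,0]*x*f+K[0,2],K[1,1]*y*f+K[1,2]])
E
python3 - <<'E'
from h import *
print(arm.state())
for n in ['scene','side','wrist']:
    c=cap(n,n+'0'); print(n,c['K'],c['k1'],c['origin'],c['rotation'])
    for t in ['bin','collar','pointer_lug','plain_lug','injector_used','injector_new','tray','bottle','jar']:
        print(t,[(np.round(d['bbox']).astype(int).tolist(),round(d['p'],2)) for d in arm.look_for(n,t)][:3])
E
```

```text
{'clock': 0.0, 'joint_positions': array([-1.20097595e+00,  2.38794294e-01, -1.42155554e-02,  1.31917414e+00,
        4.76693564e-06,  1.57079407e+00]), 'joint_vel': array([-0.00042392, -0.00077826,  0.00106396, -0.00055894,  0.00184158,
        0.00065316]), 'tau': array([-8.14405644e-05, -5.38781977e+01,  3.46436012e+01,  1.86289754e-02,
        4.55486358e-06, -5.74802286e-06]), 'eef_pos': array([ 0.18963227, -0.48917219,  0.24968556]), 'tool_rot': array([-3.08669490e+00, -5.77360268e-01,  3.93228200e-04]), 'wrist_force': array([-0.31403204, -0.31428971,  0.27061937]), 'wrist_torque': array([-0.03326482,  0.01423158, -0.03038412]), 'finger_gap': 0.08523352549879876}
scene [[428.05855521   0.         320.0551211 ]
 [  0.         428.05855521 200.18363769]
 [  0.           0.           1.        ]] -0.07838765429883209 [ 1.27912544 -0.37110777  0.98643918] [0.66518535 0.4178728  1.08584571]
bin [([344, 167, 373, 247], 0.72), ([358, 142, 424, 229], 0.68)]
collar [([358, 144, 420, 198], 0.72)]
pointer_lug [([362, 147, 422, 192], 0.88)]
plain_lug [([361, 142, 420, 196], 0.84), ([234, 21
[... 667 characters left out ...]
], 0.92), ([348, 204, 388, 218], 0.26)]
plain_lug [([235, 217, 313, 278], 0.74), ([347, 200, 385, 221], 0.52)]
injector_used [([348, 200, 388, 221], 0.67), ([336, 163, 369, 184], 0.61), ([384, 178, 421, 190], 0.59)]
injector_new [([326, 210, 366, 230], 0.61)]
tray [([303, 188, 405, 250], 0.71)]
bottle [([263, 178, 298, 222], 0.89)]
jar [([253, 307, 284, 358], 0.75)]
wrist [[299.52118149   0.         320.47413178]
 [  0.         299.52118149 204.03697995]
 [  0.           0.           1.        ]] 0.02004716672221552 [ 0.26260203 -0.46171067  0.37246504] [-0.2718277   0.18448877 -1.1914677 ]
bin []
collar []
pointer_lug []
plain_lug []
injector_used []
injector_new []
tray []
bottle []
jar []
```

```bash
sed -i "s/c=arm.capture(cam)/c=arm.capture(cam);c['rotation']=cv2.Rodrigues(np.array(c['rotation'],float))[0]/" h.py; python3 - <<'E'
import cv2
a=cv2.imread('pics/scene0.png')[120:320,140:460];cv2.imwrite('pics/sc0z.png',cv2.resize(a,(800,500),interpolation=cv2.INTER_CUBIC))
a=cv2.imread('pics/side0.png')[150:370,140:460];cv2.imwrite('pics/si0z.png',cv2.resize(a,(800,550),interpolation=cv2.INTER_CUBIC))
E
```

```text
(no output)
```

View pics/scene0.png

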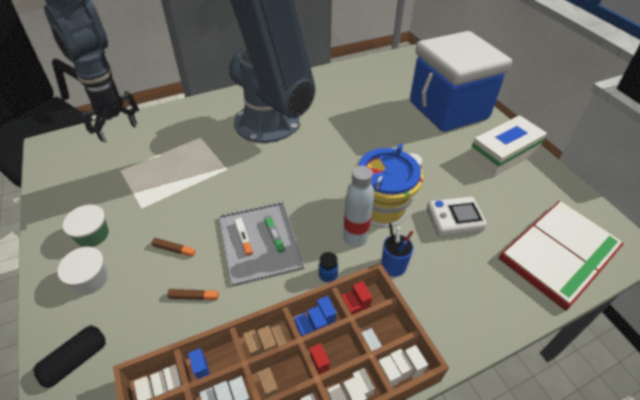

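View pics/sc0z.png

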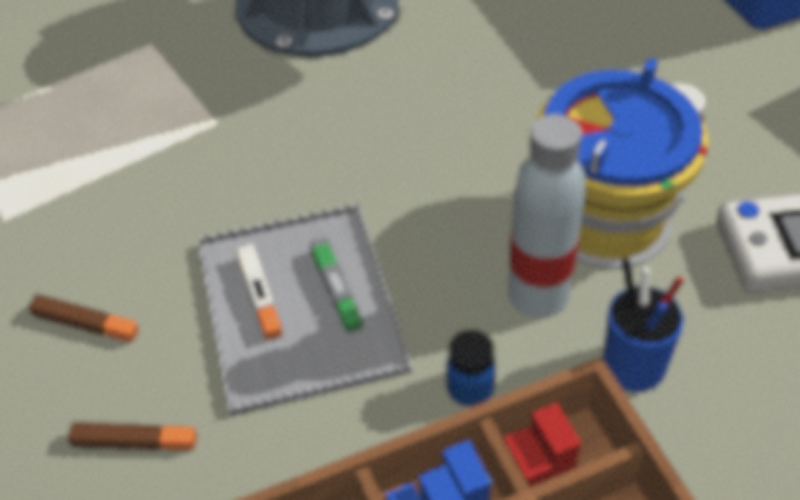

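View pics/si0z.png

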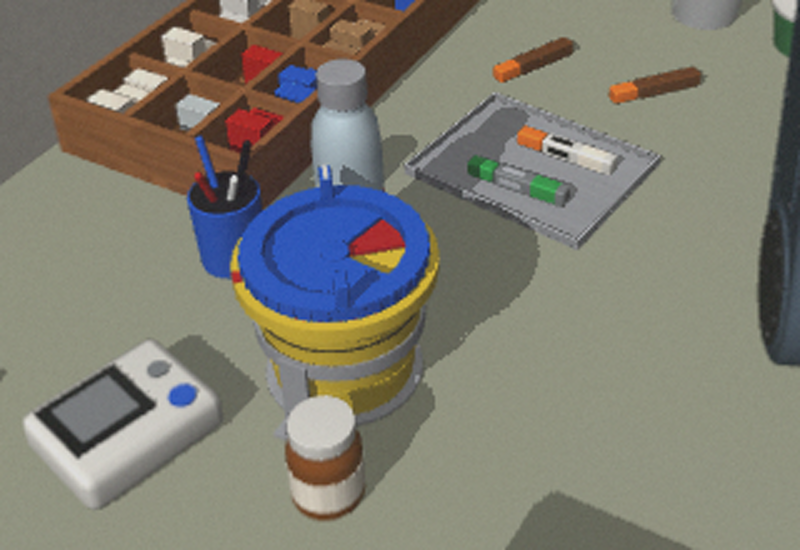

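View pics/side0.png

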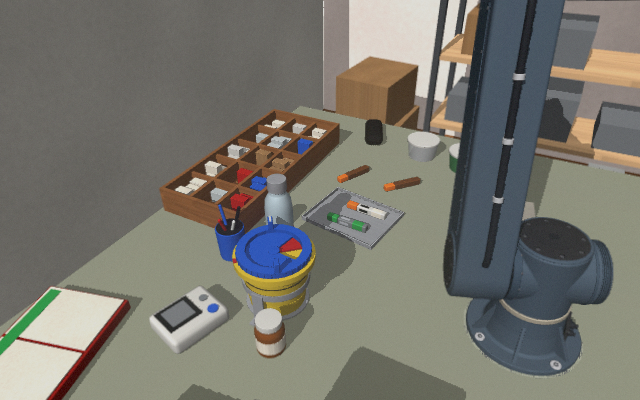

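```bash
python3 - <<'E'
from h import *
s=cap('scene');d=cap('side')
zs=lambda x,y:(140+x/2.5,120+y/2.5); zd=lambda x,y:(140+x/2.5,150+y/2.5)
P={}
P['ptr']=(onz(s,*zs(601,142),.19),onz(d,*zd(325,170),.19))
P['plain']=(onz(s,*zs(651,62),.192),onz(d,*zd(343,273),.192))
for k,v in P.items(): print(k,v)
print('green',onz(s,*zs(667,183),.15)); print('red',onz(d,*zd(236,277),.15),onz(s,*zs(704,150),.15))
print('inj white',onz(s,*zs(247,248),.025),onz(d,*zd(617,155),.02)); print('inj orange',onz(s,*zs(270,332),.02),onz(d,*zd(522,135),.02))
print('new',onz(s,*zs(320,246),.02),onz(s,*zs(352,324),.02),onz(d,*zd(572,190),.02),onz(d,*zd(470,165),.02))
print('bottle cap',onz(s,*zs(556,128),.262),onz(d,*zd(341,72),.262)); print('jar lid',onz(d,*zd(321,415),.095))
for c,n in((s,'scene'),(d,'side')):
  for t in ['injector_used','tray','collar']:
    r=arm.regions_of(n,t)[:3]
    for q in r:
      ys,xs=np.nonzero(q['pixels']); print(n,t,round(q['p'],2),xs.mean(),ys.mean(),onz(c,xs.mean(),ys.mean(),.018 if t[0]=='i' else .003))
  # ring fit
  hsv=cv2.cvtColor(c['img'],cv2.COLOR_RGB2HSV)
  r=[q for q in arm.regions_of(n,'collar')][0]
  cnt=max(cv2.findContours(r['pixels'].astype(np.uint8),cv2.RETR_EXTERNAL,cv2.CHAIN_APPROX_NONE)[0],key=len)[:,0]
  W=np.array([onz(c,u+0.0,v+0.0,.166) for u,v in cnt])[:,:2]
  print(n,'collar bounds',W.min(0),W.max(0),(W.min(0)+W.max(0))/2)
E
```

```text
ptr (array([0.60339693, 0.12393494, 0.19      ]), array([0.60533435, 0.11602551, 0.19      ]))
plain (array([0.51393417, 0.24281006, 0.192     ]), array([0.50898465, 0.23586872, 0.192     ]))
green [0.65440981 0.18217185 0.15      ]
red [0.62090133 0.24822507 0.15      ] [0.62820274 0.24809697 0.15      ]
inj white [ 0.44664776 -0.24330929  0.025     ] [ 0.4327913  -0.25697065  0.02      ]
inj orange [ 0.56948377 -0.25618665  0.02      ] [ 0.55476118 -0.24176411  0.02      ]
new [ 0.47503206 -0.1628305   0.02      ] [ 0.59665453 -0.16952631  0.02      ] [ 0.45467034 -0.16752046  0.02      ] [ 0.58461904 -0.15572291  0.02      ]
bottle cap [0.62903927 0.04863653 0.262     ] [0.62234147 0.05117889 0.262     ]
jar lid [0.49095346 0.31155185 0.095     ]
scene injector_used 0.65 192.4820717131474 294.695219123506 [ 0.63542453 -0.42902615  0.018     ]
scene tray 0.81 259.8055617352614 244.9726362625139 [ 0.54477333 -0.2147146   0.003     ]
scene tray 0.4 391.45798197150333 183.8749636522245 [0.48822825 0.25641666 0.003     ]
scene collar 0.78 393.32947368421054 170.82315789473685 [0.4376859  0.29445032 0.003     ]
scene collar bounds [0.47734693 0.09696879] [0.66152998 0.26654558] [0.56943846 0.18175718]
side injector_used 0.74 401.4689655172414 183.57931034482758 [ 0.44847755 -0.43181144  0.018     ]
side injector_used 0.65 366.4048257372654 209.47184986595175 [ 0.49476433 -0.24288786  0.018     ]
side injector_used 0.59 352.90625 173.52678571428572 [ 0.62029901 -0.41568484  0.018     ]
side tray 0.65 351.9033674963397 217.32393850658858 [ 0.52579827 -0.20360339  0.003     ]
side collar 0.9 271.9226885452824 250.3603660460713 [0.66292558 0.0412923  0.003     ]
side collar bounds [0.45985173 0.07971784] [0.64524087 0.28235396] [0.5525463 0.1810359]
```

```bash
cat >> h.py <<'E'
def pose():
    s=arm.state();R=cv2.Rodrigues(s['tool_rot'])[0];return s,np.array(s['eef_pos']),np.degrees(np.arctan2(R[1,0],R[0,0]))
def plan(p,yaw,tgt,tyaw,n,g=-1):
    "print n rows from (p,yaw) to tgt"
    p=np.array(p,float);tgt=np.array(tgt,float);dy=(tyaw-yaw+180)%360-180
    out=[]
    for i in range(n):
        a=np.radians(yaw);d=(tgt-p)/(n-i)
        out.append([g,round(np.cos(a)*d[0]+np.sin(a)*d[1],4),round(np.sin(a)*d[0]-np.cos(a)*d[1],4),round(-d[2],4),round(-dy/n,2)])
        p=p+d;yaw+=dy/n
    for i in range(0,n,12): print(sum(out[i:i+12],[]))
E
python3 - <<'E'
from h import *
s,p,y=pose();c=cap('wrist')
R=cv2.Rodrigues(s['tool_rot'])[0]
print(p,y,'cam in tool',R.T@(c['origin']-p),'view dir',R.T@(-c['rotation'][:,2]),'imgright',R.T@c['rotation'][:,0])
plan(p,y,[0.42,0.10,0.36],-52,24,-0.2)
E
```

```text
[ 0.18972411 -0.48944354  0.25023956] 21.18901441342309 cam in tool [ 0.0779743   0.00045907 -0.1222193 ] view dir [-0.30432725  0.00138307  0.95256654] imgright [-3.50395825e-04  9.99998716e-01 -1.56387903e-03]
[-0.2, np.float64(0.0178), np.float64(-0.0194), np.float64(-0.0046), np.float64(3.05), -0.2, np.float64(0.0168), np.float64(-0.0204), np.float64(-0.0046), np.float64(3.05), -0.2, np.float64(0.0157), np.float64(-0.0212), np.float64(-0.0046), np.float64(3.05), -0.2, np.float64(0.0145), np.float64(-0.022), np.float64(-0.0046), np.float64(3.05), -0.2, np.float64(0.0133), np.float64(-0.0228), np.float64(-0.0046), np.float64(3.05), -0.2, np.float64(0.0121), np.float64(-0.0234), np.float64(-0.0046), np.float64(3.05), -0.2, np.float64(0.0108), np.float64(-0.024), np.float64(-0.0046), np.float64(3.05), -0.2, np.float64(0.0095), np.float64(-0.0246), np.float64(-0.0046), np.float64(3.05), -0.2, np.float64(0.0082), np.float64(-0.0251), np.float64(-0.0046), np.float64(3.05), -0.2, np.float64(0.0069), np.float64(-0.0255), np.float64(-0.0046), np.float64(3.05), -0.2, np.float64(0.0055), np.
[... 479 characters left out ...]
64(3.05), -0.2, np.float64(-0.0029), np.float64(-0.0262), np.float64(-0.0046), np.float64(3.05), -0.2, np.float64(-0.0043), np.float64(-0.026), np.float64(-0.0046), np.float64(3.05), -0.2, np.float64(-0.0056), np.float64(-0.0258), np.float64(-0.0046), np.float64(3.05), -0.2, np.float64(-0.007), np.float64(-0.0254), np.float64(-0.0046), np.float64(3.05), -0.2, np.float64(-0.0084), np.float64(-0.025), np.float64(-0.0046), np.float64(3.05), -0.2, np.float64(-0.0097), np.float64(-0.0245), np.float64(-0.0046), np.float64(3.05), -0.2, np.float64(-0.011), np.float64(-0.024), np.float64(-0.0046), np.float64(3.05), -0.2, np.float64(-0.0122), np.float64(-0.0234), np.float64(-0.0046), np.float64(3.05)]
```

apply_moves --increments '[-0.2,0.03,-0.035,-0.01,0,-0.2,0.03,-0.035,-0.01,0,-0.2,0.03,-0.035,-0.01,0,-0.2,0.03,-0.035,-0.01,0,-0.2,0.03,-0.035,-0.01,0,-0.2,0.03,-0.035,-0.01,0,-0.2,0.03,-0.035,-0.01,0,-0.2,0.03,-0.035,-0.01,0,-0.2,0.03,-0.035,-0.01,0,-0.2,0.03,-0.035,-0.01,0,-0.2,0.03,-0.035,-0.01,0,-0.2,0.03,-0.035,-0.01,0]' --squeeze 20

```text
clock: 3.25
eef_pos: [0.3775, 0.0464, 0.3746]
tool_rot: [3.09, 0.56, 0.01]
wrist_force: [1.9, -1.4, -0.1]
finger_gap: 0.051
```

apply_moves --increments '[-0.2,0.005,-0.005,0,8.2,-0.2,0.005,-0.005,0,8.2,-0.2,0.005,-0.005,0,8.2,-0.2,0.005,-0.005,0,8.2,-0.2,0.005,-0.005,0,8.2,-0.2,0.005,-0.005,0,8.2,-0.2,0.005,-0.005,0,8.2,-0.2,0.005,-0.005,0,8.2,-0.2,0.0,-0.005,0,8.2,-0.2,0,0,0,0]'

```text
clock: 4.25
eef_pos: [0.3471, -0.175, 0.379]
tool_rot: [-2.762, 0.906, 0.047]
wrist_force: [0.0, -0.4, -0.5]
finger_gap: 0.0513
```

```bash
python3 - <<'E'
from h import *
s,p,y=pose();c=cap('wrist','w1');np.save('/tmp/x.npy',0)
print(p,y,s['joint_positions'].round(2))
for n,P in dict(ctr=[.558,.18,.156],plain=[.51,.24,.192],ptr=[.604,.12,.192],bottle=[.626,.05,.262],tcp=p).items(): print(n,proj(c,P))
E
```

```text
[ 0.34712707 -0.17497988  0.37904227] -35.695632028837515 [-0.62  0.05  0.07  1.69  0.21  3.14]
ctr [ 73.73016986 174.00080377]
plain [ 55.8504959  230.03806757]
ptr [ 38.96934987 126.79357987]
bottle [-31.58353786  72.89340097]
tcp [319.22987095 284.6372237 ]
```

View pics/w1.png

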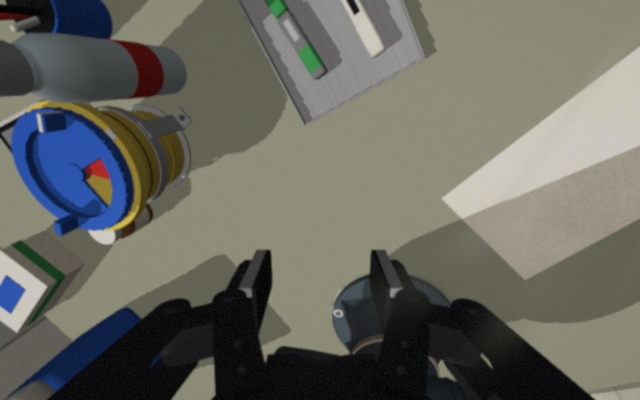

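apply_moves --increments '[-0.2,0,0,0,-8.5,-0.2,0,0,0,-8.5,-0.2,0,0,0,-8.5,-0.2,0,0,0,-8.5,-0.2,0,0,0,-8.5,-0.2,0,0,0,-8.5,-0.2,0,0,0,-8.5,-0.2,0,0,0,-8.5,-0.2,0,0,0,-8.5,-0.2,0,0,0,-8.5,-0.2,0,0,0,-8.5,-0.2,0,0,0,-8.5]'

```text
clock: 5.5
eef_pos: [0.353, -0.1641, 0.3806]
tool_rot: [-2.467, -1.644, -0.242]
wrist_force: [1.0, 0.5, 0.1]
finger_gap: 0.0513
```

```bash
python3 - <<'E'
from h import *
s,p,y=pose()
print(p,y,s['joint_positions'].round(2))
plan(p,y,[0.45,0.23,0.36],y,10,-0.2)
E
```

```text
[ 0.35298714 -0.16405133  0.38061741] 67.02095400930651 [-0.59  0.05  0.07  1.68  0.21  1.36]
[-0.2, np.float64(0.0401), np.float64(-0.0065), np.float64(0.0021), np.float64(-0.0), -0.2, np.float64(0.0401), np.float64(-0.0065), np.float64(0.0021), np.float64(-0.0), -0.2, np.float64(0.0401), np.float64(-0.0065), np.float64(0.0021), np.float64(-0.0), -0.2, np.float64(0.0401), np.float64(-0.0065), np.float64(0.0021), np.float64(-0.0), -0.2, np.float64(0.0401), np.float64(-0.0065), np.float64(0.0021), np.float64(-0.0), -0.2, np.float64(0.0401), np.float64(-0.0065), np.float64(0.0021), np.float64(-0.0), -0.2, np.float64(0.0401), np.float64(-0.0065), np.float64(0.0021), np.float64(-0.0), -0.2, np.float64(0.0401), np.float64(-0.0065), np.float64(0.0021), np.float64(-0.0), -0.2, np.float64(0.0401), np.float64(-0.0065), np.float64(0.0021), np.float64(-0.0), -0.2, np.float64(0.0401), np.float64(-0.0065), np.float64(0.0021), np.float64(-0.0)]
```

```bash
python3 - <<'E'
from h import *
s,p,y=pose();R=cv2.Rodrigues(s['tool_rot'])[0];print(R.round(3))
E
```

```text
[[ 0.38   0.924  0.042]
 [ 0.897 -0.38   0.227]
 [ 0.226 -0.049 -0.973]]
```

apply_moves --increments '[-0.2,0,0,0,-8.5,-0.2,0,0,0,-8.5,-0.2,0,0,0,-8.5,-0.2,0,0,0,-8.5,-0.2,0,0,0,-8.5,-0.2,0,0,0,-8.5,-0.2,0,0,0,-8.5,-0.2,0,0,0,-8.5,-0.2,0,0,0,-8.5,-0.2,0,0,0,-8.5,-0.2,0,0,0,-8.5,-0.2,0,0,0,-8.5]'

```text
clock: 6.7
eef_pos: [0.3586, -0.1514, 0.3825]
tool_rot: [0.257, 3.088, 0.355]
wrist_force: [-0.1, 0.1, -0.8]
finger_gap: 0.0515
```

apply_moves --increments '[-0.2,0,0,0,-8.5,-0.2,0,0,0,-8.5,-0.2,0,0,0,-8.5,-0.2,0,0,0,-8.5,-0.2,0,0,0,-8.5,-0.2,0,0,0,-8.5,-0.2,0,0,0,-8.5,-0.2,0,0,0,-8.5,-0.2,0,0,0,-8.5,-0.2,0,0,0,-8.5,-0.2,0,0,0,-8.5,-0.2,0,0,0,-8.5]'

```text
clock: 7.9
eef_pos: [0.3637, -0.1385, 0.3844]
tool_rot: [-2.147, 2.016, 0.18]
wrist_force: [-1.1, -0.9, 0.0]
finger_gap: 0.051
```

```bash
python3 - <<'E'
from h import *
s,p,y=pose();R=cv2.Rodrigues(s['tool_rot'])[0];print(p,y,s['joint_positions'].round(3),R[:,2].round(3))
E
```

```text
[ 0.36371903 -0.13853845  0.38441357] -86.0373951720563 [-0.521  0.036  0.065  1.675  0.214 -2.163] [ 0.041  0.221 -0.974]
```

apply_moves --increments '[-0.2,0,0,0,-8.5,-0.2,0,0,0,-8.5,-0.2,0,0,0,-8.5,-0.2,0,0,0,-8.5,-0.2,0,0,0,-8.5,-0.2,0,0,0,-8.5,-0.2,0,0,0,-8.5,-0.2,0,0,0,-8.5,-0.2,0,0,0,-8.5,-0.2,0,0,0,-8.5]'

```text
clock: 8.9
eef_pos: [0.3991, -0.0187, 0.3852]
tool_rot: [-3.006, 0.21, -0.048]
wrist_force: [0.7, 0.7, -0.4]
finger_gap: 0.0514
```

```bash
python3 - <<'E'
from h import *
s,p,y=pose();R=cv2.Rodrigues(s['tool_rot'])[0];print(p,y,s['joint_positions'].round(3),R[:,2].round(3))
E
```

```text
[ 0.39912554 -0.01870071  0.385242  ] -8.070045042515314 [-0.14  -0.011  0.031  1.591  0.129 -3.141] [ 0.04   0.125 -0.991]
```

apply_moves --increments '[-0.2,0,0,0,-8.5,-0.2,0,0,0,-8.5,-0.2,0,0,0,-8.5,-0.2,0,0,0,0]'

```text
clock: 9.3
eef_pos: [0.39, 0.0935, 0.3859]
tool_rot: [-3.085, -0.33, -0.1]
wrist_force: [0.5, 0.2, 0.0]
finger_gap: 0.0514
```

```bash
python3 - <<'E'
from h import *
s,p,y=pose();R=cv2.Rodrigues(s['tool_rot'])[0];print(p,y,s['joint_positions'].round(3),R[:,2].round(3))
E
```

```text
[0.39001255 0.0935386  0.38593609] 12.16707291825816 [ 0.213 -0.039  0.009  1.552  0.031 -3.141] [ 0.06   0.044 -0.997]
```

apply_moves --increments '[-0.2,0,0,0,-8.5,-0.2,0,0,0,4,-0.2,0,0,0,8.5,-0.2,0,0,0,8.5,-0.2,0,0,0,8.5,-0.2,0,0,0,8.5,-0.2,0,0,0,8.5,-0.2,0,0,0,8.5,-0.2,0,0,0,8.5,-0.2,0,0,0,8.5]'

```text
clock: 10.3
eef_pos: [0.3767, 0.133, 0.3874]
tool_rot: [-2.748, 1.405, -0.085]
wrist_force: [-0.2, 0.3, -0.3]
finger_gap: 0.051
```

```bash
python3 - <<'E'
from h import *
s,p,y=pose();R=cv2.Rodrigues(s['tool_rot'])[0];print(p,y,s['joint_positions'].round(3),R[:,2].round(3))
c=cap('wrist','w2')
for n,P in dict(ctr=[.558,.18,.156],plain=[.51,.24,.192],ptr=[.604,.12,.192],bottle=[.626,.05,.262],tcp=p).items(): print(n,proj(c,P))
E
```

```text
[0.37665607 0.13298437 0.38739753] -54.19164672891029 [ 0.341 -0.048  0.005  1.547 -0.003 -1.855] [ 0.073  0.023 -0.997]
ctr [186.83999784 122.55006316]
plain [182.77200135 193.29225463]
ptr [156.36369836  43.55124043]
bottle [110.39404551 -95.45076548]
tcp [319.97213111 284.5818069 ]
```

View pics/w2.png

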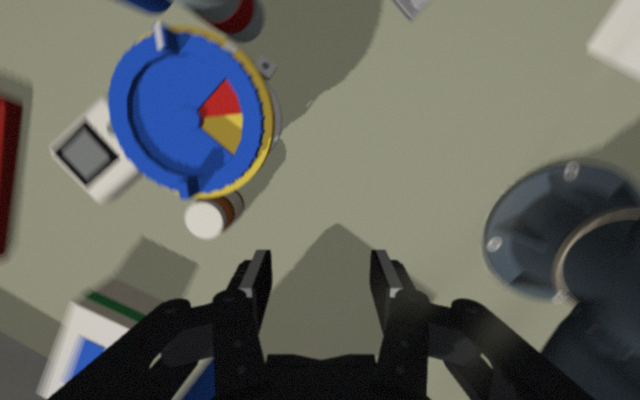

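```bash
python3 - <<'E'
from h import *
a=cv2.imread('pics/w2.png')
z=cv2.resize(a[10:220,90:300],None,fx=2.85,fy=2.85,interpolation=cv2.INTER_CUBIC)
cv2.imwrite('pics/w2z.png',z)
E
```

```text
(no output)
```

View pics/w2z.png

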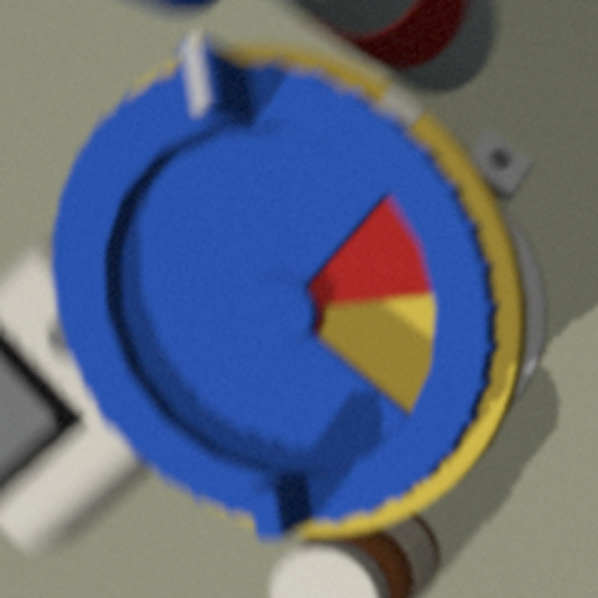

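```bash
python3 - <<'E'
from h import *
c=cap('wrist');zz=lambda x,y:(90+x/2.85,10+y/2.85)
A=onz(c,*zz(194,72),.192);B=onz(c,*zz(268,507),.192)
print('ptr',A,'plain',B,'mid',(A+B)/2,np.linalg.norm(A-B),np.degrees(np.arctan2(*(A-B)[1::-1])))
print('open',onz(c,*zz(400,107),.15)); print('apex',onz(c,*zz(300,300),.156))
# fit ring outer left side edge
E=[(55,230),(62,310),(100,410),(150,460),(200,500),(75,170),(120,110),(300,70),(400,130),(460,200),(490,290),(490,370),(450,440),(400,490)]
W=np.array([onz(c,*zz(*e),.166)[:2] for e in E])
from scipy.optimize import least_squares
r=least_squares(lambda q:np.hypot(*(W-q[:2]).T)-q[2],[.55,.18,.09],loss='soft_l1',f_scale=.002);print(r.x,(r.fun*1000).round(1))
E
```

```text
ptr [0.60557481 0.11042637 0.192     ] plain [0.51275635 0.23245055 0.192     ] mid [0.55916558 0.17143846 0.192     ] 0.15331395594560016 -52.74133798933487
open [0.55792135 0.08004761 0.15      ]
apex [0.55402852 0.165275   0.156     ]
[0.55752711 0.17247595 0.08797329] [ 1.  -0.5  1.3 -0.9  1.3 -0.3 -0.8 -0.2 -1.   0.9  1.2  2.1 -2.2 -2. ]
```

```bash
cat >> h.py <<'E'
def plan(tgt,tyaw,n,g=-1,start=None):
    s=arm.state();R=cv2.Rodrigues(s['tool_rot'])[0];p=np.array(s['eef_pos']) if start is None else np.array(start,float);yaw=np.degrees(np.arctan2(R[1,0],R[0,0]))
    tgt=np.array(tgt,float);t=-((tyaw-yaw+180)%360-180)
    out=[]
    for i in range(n):
        d=R.T@(tgt-p)/(n-i);out+=[g,*[float(round(v,4)) for v in d],round(float(t/n),2)]
        p=p+(tgt-p)/(n-i);R=R@cv2.Rodrigues(np.array([0,0,np.radians(t/n)]))[0]
    print('tgt',tgt,tyaw)
    for i in range(0,5*n,60): print(out[i:i+60])
E
python3 - <<'E'
from h import *
print(pose()[1:])
plan([.511,.236,.25],-52.7,8,-0.2)
plan([.511,.236,.192],-52.7,3,-0.2,[.511,.236,.25])
E
```

```text
(array([0.37665597, 0.13294104, 0.38738653]), np.float64(-53.97261491502888))
tgt [0.511 0.236 0.25 ] -52.7
[-0.2, -0.001, -0.0199, 0.0186, -0.16, -0.2, -0.0009, -0.0199, 0.0186, -0.16, -0.2, -0.0009, -0.0199, 0.0186, -0.16, -0.2, -0.0008, -0.0199, 0.0186, -0.16, -0.2, -0.0007, -0.0199, 0.0186, -0.16, -0.2, -0.0007, -0.0199, 0.0186, -0.16, -0.2, -0.0006, -0.0199, 0.0186, -0.16, -0.2, -0.0006, -0.0199, 0.0186, -0.16]
tgt [0.511 0.236 0.192] -52.7
[-0.2, -0.0005, 0.0014, 0.0193, -0.42, -0.2, -0.0005, 0.0014, 0.0193, -0.42, -0.2, -0.0005, 0.0014, 0.0193, -0.42]
```

apply_moves --increments '[-0.2,-0.001,-0.02,0.018,0,-0.2,-0.001,-0.02,0.018,0,-0.2,-0.001,-0.02,0.018,0,-0.2,-0.001,-0.02,0.018,0,-0.2,-0.001,-0.02,0.018,0,-0.2,-0.001,-0.02,0.018,0,-0.2,-0.001,-0.02,0.018,0,-0.2,-0.001,-0.02,0.018,0,-0.2,0,0,0,0]'

```text
clock: 11.3
eef_pos: [0.514, 0.2457, 0.2523]
tool_rot: [-2.783, 1.326, -0.092]
wrist_force: [-0.5, 0.1, 0.6]
finger_gap: 0.0515
```

```bash
python3 - <<'E'
from h import *
print(pose()[1:])
c=cap('wrist','w3');cap('side','s3')
plan([.511,.236,.192],-52.7,3,-0.2)
E
```

```text
(array([0.51400309, 0.24574549, 0.25234845]), np.float64(-51.02998429995129))
tgt [0.511 0.236 0.192] -52.7
[-0.2, 0.0012, 0.004, 0.0207, 0.52, -0.2, 0.0012, 0.004, 0.0207, 0.52, -0.2, 0.0013, 0.004, 0.0207, 0.52]
```

View pics/w3.png

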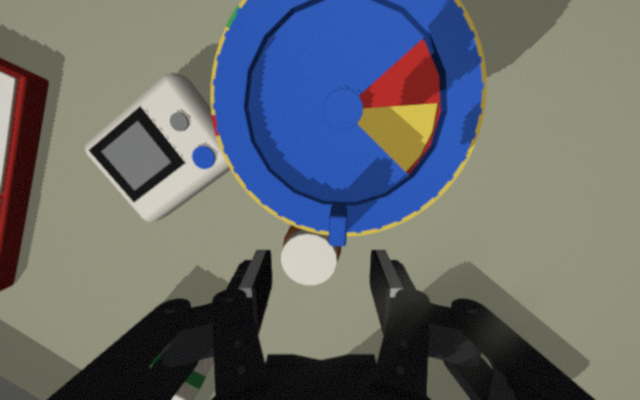

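```bash
python3 - <<'E'
from h import *
c=cap('wrist')
H=onz(c,343,108,.156);L=onz(c,338,228,.192);print(H,L,np.degrees(np.arctan2(*(L-H)[1::-1])),np.linalg.norm((L-H)[:2]))
E=[(211,110),(218,145),(240,190),(275,220),(215,60),(236,12),(485,100),(478,140),(450,190),(410,220),(470,30),(483,65)]
W=np.array([onz(c,*e,.16)[:2] for e in E])
from scipy.optimize import least_squares
r=least_squares(lambda q:np.hypot(*(W-q[:2]).T)-q[2],[.55,.18,.09],loss='soft_l1',f_scale=.002);print(r.x,(r.fun*1000).round(1))
E
```

```text
[0.55789242 0.17593728 0.156     ] [0.5107872  0.23650239 0.192     ] 127.87440601979048 0.07672700360949106
[0.55563344 0.17951142 0.09415043] [-0.4 -0.6  0.9 -0.   0.   0.5  0.2  0.7  0.8 -1.4 -1.   0.1]
```

apply_moves --increments '[-0.2,0.001,0.004,0.021,0.5,-0.2,0.001,0.004,0.021,0.5,-0.2,0.001,0.004,0.02,0.5,0.45,0,0,0,0,0.45,0,0,0,0,0.45,0,0,0,0]'

```text
clock: 12.05
eef_pos: [0.5104, 0.2352, 0.1999]
tool_rot: [-2.757, 1.353, -0.105]
wrist_force: [0.5, -0.8, 0.3]
finger_gap: 0.0232
```

```bash
python3 - <<'E'
from h import *
s,p,y=pose();print(p,y,s['wrist_force'])
c=cap('wrist','w4')
E
```

```text
[0.51043721 0.2352374  0.19985823] -52.35957073066749 [ 0.52042463 -0.77770743  0.31103717]
```

View pics/w4.png

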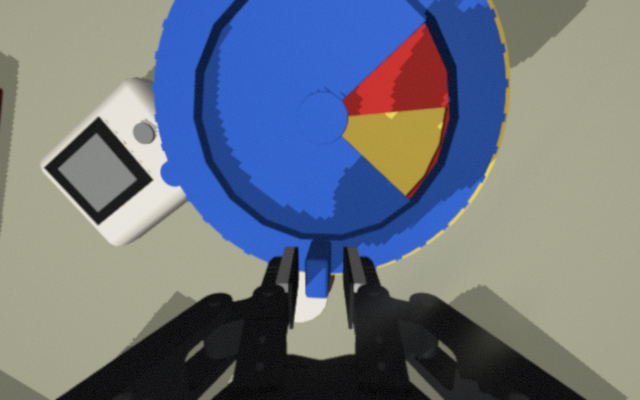

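apply_moves --increments '[0.45,0,0,0.008,0,0.45,0.0003,-0.0068,0,5,0.45,0.0003,-0.0068,0,5,0.45,0.0003,-0.0068,0,5,0.45,0.0003,-0.0068,0,5,0.45,0.0003,-0.0068,0,5,0.45,0.0003,-0.0068,0,5,0.45,0.0003,-0.0068,0,5,0.45,0,0,0,0]'

```text
clock: 13.0
eef_pos: [0.5516, 0.2507, 0.1935]
tool_rot: [-2.196, 2.137, -0.06]
wrist_force: [0.5, 0.2, 0.1]
finger_gap: 0.0233
```

```bash
python3 - <<'E'
from h import *
s,p,y=pose();print(p,y,s['wrist_force'],np.degrees(np.arctan2(p[1]-.176,p[0]-.558)),np.hypot(p[1]-.176,p[0]-.558))
E
```

```text
[0.55159121 0.25073551 0.19347627] -88.37914659062926 [0.52336844 0.24762682 0.1497083 ] 94.90129218666122 0.075009791825673
```

apply_moves --increments '[0.45,-0.001,-0.007,0,3,0.45,-0.001,-0.005,0,3,0.45,0,-0.003,0,0,0.45,0,0,0,0]'

```text
clock: 13.4
eef_pos: [0.5646, 0.2521, 0.1935]
tool_rot: [-2.093, 2.242, -0.052]
wrist_force: [-0.1, -0.2, -0.0]
finger_gap: 0.0234
```

```bash
python3 - <<'E'
from h import *
s,p,y=pose();print(p,y,s['wrist_force'],np.degrees(np.arctan2(p[1]-.176,p[0]-.558)),np.hypot(p[1]-.176,p[0]-.558))
cap('wrist','w5');cap('side','s5')
a=cv2.imread('pics/s5.png')[190:330,200:360];cv2.imwrite('pics/s5z.png',cv2.resize(a,None,fx=4,fy=4,interpolation=cv2.INTER_CUBIC))
E
```

```text
[0.56456984 0.25205521 0.19351804] -93.88590481193982 [-0.06123565 -0.23822583 -0.00034683] 85.06290415734645 0.0763384379271022
```

View pics/w5.png

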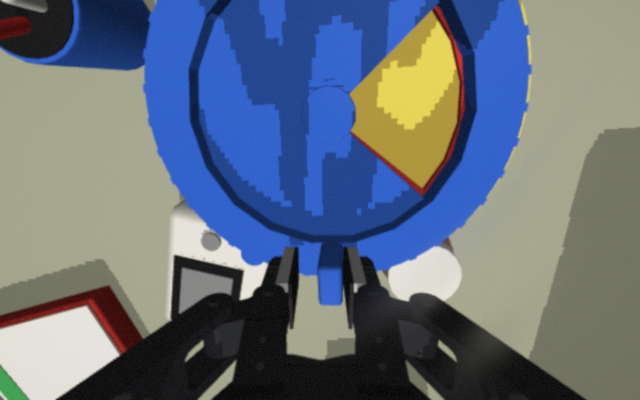

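View pics/s5z.png

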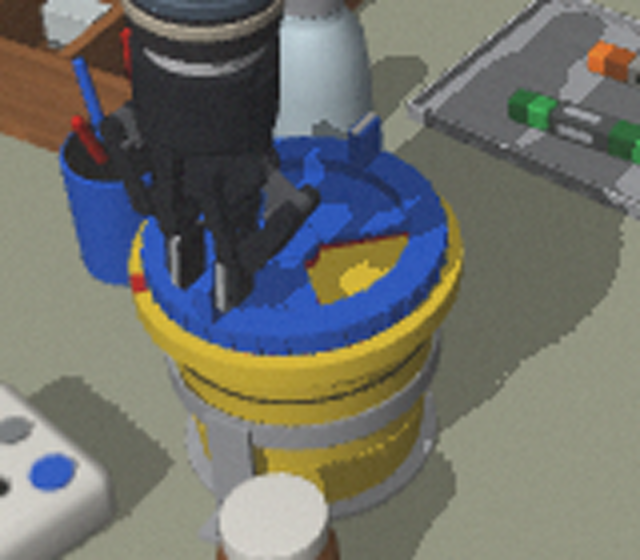

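```bash
python3 - <<'E'
from h import *
c=cap('wrist');H=np.array([.558,.176,0])
for u,v,z in [(432,10,.156),(350,95,.156),(420,193,.156),(352,133,.156),(332,275,.192),(332,258,.192),(330,118,.156)]:
    P=onz(c,u,v,z)-H;print(u,v,P[:2].round(4),np.degrees(np.arctan2(P[1],P[0])).round(1),np.hypot(*P[:2]).round(4))
s=arm.state();R=cv2.Rodrigues(s['tool_rot'])[0];print(R[:,2])
E
```

```text
432 10 [-0.0478 -0.0387] -141.0 0.0615
350 95 [-0.0108 -0.0065] -148.8 0.0126
420 193 [-0.0461  0.0454] 135.4 0.0647
352 133 [-0.0111  0.0117] 133.5 0.0161
332 275 [0.0012 0.072 ] 89.0 0.072
332 258 [0.0007 0.0631] 89.4 0.0631
330 118 [-0.0003  0.0036] 95.4 0.0036
[ 0.0774503   0.02563531 -0.99666659]
```

apply_moves --increments '[0.3,0,0,-0.045,0,0.1,0,0,-0.045,0,-0.2,0,0,-0.045,0,-0.2,0,0,-0.035,0]'

```text
clock: 13.95
eef_pos: [0.5493, 0.2464, 0.3632]
tool_rot: [-2.101, 2.246, -0.05]
wrist_force: [1.8, -1.1, -0.2]
finger_gap: 0.0517
```

```bash
python3 - <<'E'
from h import *
s,p,y=pose();print(p,y)
cap('side','s6')
plan([.47,-.24,.32],180,12,-.2)
E
```

```text
[0.54926932 0.2463502  0.36315317] -93.7460255070787
tgt [ 0.47 -0.24  0.32] 180
[-0.2, 0.041, 0.0042, 0.0026, 7.19, -0.2, 0.0412, -0.001, 0.0026, 7.19, -0.2, 0.0408, -0.0061, 0.0026, 7.19, -0.2, 0.0397, -0.0112, 0.0026, 7.19, -0.2, 0.038, -0.016, 0.0026, 7.19, -0.2, 0.0357, -0.0207, 0.0026, 7.19, -0.2, 0.0328, -0.025, 0.0026, 7.19, -0.2, 0.0294, -0.0289, 0.0026, 7.19, -0.2, 0.0256, -0.0323, 0.0026, 7.19, -0.2, 0.0213, -0.0353, 0.0026, 7.19, -0.2, 0.0167, -0.0377, 0.0026, 7.19, -0.2, 0.0119, -0.0395, 0.0026, 7.19]
```

apply_moves --increments '[-0.2,0.041,0.004,0.001,7.2,-0.2,0.041,-0.001,0.001,7.2,-0.2,0.041,-0.006,0.001,7.2,-0.2,0.04,-0.011,0.001,7.2,-0.2,0.038,-0.016,0.002,7.2,-0.2,0.036,-0.021,0.002,7.2,-0.2,0.033,-0.025,0.004,7.2,-0.2,0.029,-0.029,0.004,7.2,-0.2,0.026,-0.032,0.004,7.2,-0.2,0.021,-0.035,0.004,7.2,-0.2,0.017,-0.038,0.004,7.2,-0.2,0.012,-0.04,0.004,7.2]'

```text
clock: 15.2
eef_pos: [0.4619, -0.253, 0.3216]
tool_rot: [0.062, 3.041, 0.036]
wrist_force: [1.0, 0.8, -1.2]
finger_gap: 0.0512
```

```bash
python3 - <<'E'
from h import *
s,p,y=pose();print(p,y,cv2.Rodrigues(s['tool_rot'])[0][:,2])
c=cap('wrist','w7')
E
```

```text
[ 0.46193747 -0.25304298  0.32162837] 177.58011754979663 [ 0.10001535  0.02155069 -0.99475248]
```

View pics/w7.png

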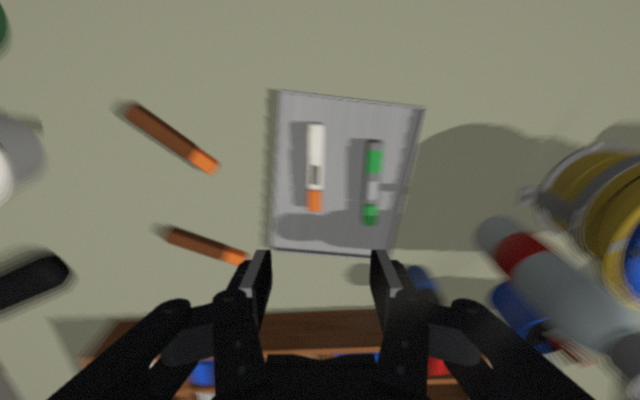

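```bash
python3 - <<'E'
from h import *
c=cap('wrist','w8');a=cv2.imread('pics/w8.png')[80:270,250:440];cv2.imwrite('pics/w8z.png',cv2.resize(a,None,fx=3,fy=3,interpolation=cv2.INTER_CUBIC))
s,p,y=pose();print(p,y)
A=onz(c,316,122,.02);B=onz(c,315,213,.02);print(A,B,np.linalg.norm(A-B),np.degrees(np.arctan2(*(B-A)[1::-1])))
E
```

```text
[ 0.46130744 -0.25548612  0.32054419] 177.36900119940506
[ 0.4300221  -0.25617537  0.02      ] [ 0.56477966 -0.26540309  0.02      ] 0.13507313056046 -3.917299608249823
```

View pics/w8z.png

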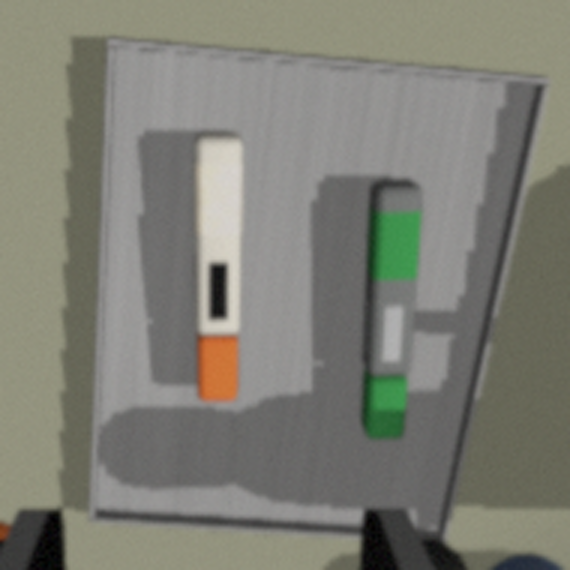

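```bash
python3 - <<'E'
from h import *
c=cap('wrist');s,p,y=pose();print(p,y)
A=onz(c,323.3,124.5,.02);B=onz(c,322.7,213,.02);d=(B-A)/np.linalg.norm(B-A);print(A,B,np.linalg.norm(A-B),np.degrees(np.arctan2(*d[1::-1])))
G=A+d*.036;print(G)
plan([G[0],G[1],.10],176,6,-.2)
E
```

```text
[ 0.46170411 -0.25351688  0.32095997] 177.61958786378946
[ 0.43428829 -0.24386939  0.02      ] [ 0.56611073 -0.25006383  0.02      ] 0.1319678980093575 -2.6903933067738404
[ 0.47024861 -0.24555919  0.02      ]
tgt [ 0.47024861 -0.24555919  0.1       ] 176
[-0.2, 0.0022, 0.0004, 0.0368, 0.27, -0.2, 0.0022, 0.0004, 0.0368, 0.27, -0.2, 0.0022, 0.0004, 0.0368, 0.27, -0.2, 0.0022, 0.0004, 0.0368, 0.27, -0.2, 0.0022, 0.0004, 0.0368, 0.27, -0.2, 0.0022, 0.0004, 0.0368, 0.27]
```

apply_moves --increments '[-0.2,0.002,0,0.037,0.3,-0.2,0.002,0,0.037,0.3,-0.2,0.002,0,0.037,0.3,-0.2,0.002,0,0.037,0.3,-0.2,0.002,0,0.037,0.3,-0.2,0.002,0,0.03,0,-0.2,0,0,0,0]'

```text
clock: 16.05
eef_pos: [0.4758, -0.2443, 0.1035]
tool_rot: [0.074, 3.032, 0.03]
wrist_force: [0.0, 0.3, -0.3]
finger_gap: 0.0508
```

```bash
python3 - <<'E'
from h import *
c=cap('wrist','w9');s,p,y=pose();print(p,y)
for z in (.014,.025): print(proj(c,[.4343,-.2439,z]),proj(c,[.566,-.25,z]))
print(proj(c,p))
E
```

```text
[ 0.47672543 -0.24489908  0.10555126] 177.1257202017263
[316.30525675 149.54910082] [317.43095377 300.60511152]
[316.44362191 153.61345181] [317.58389663 309.94931851]
[320.68483178 287.70953391]
```

View pics/w9.png

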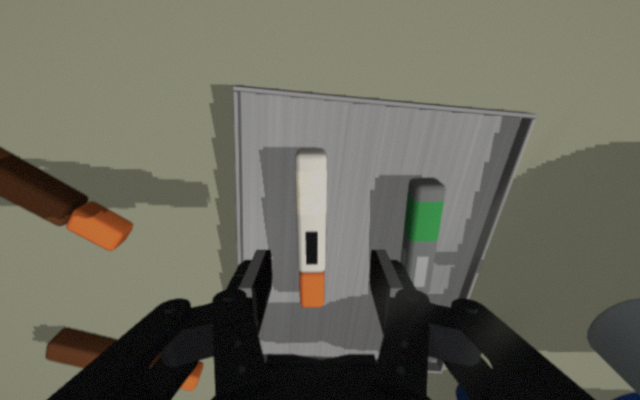

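```bash
python3 - <<'E'
from h import *
plan([.471,-.247,.025],177.1,4,-.2)
E
```

```text
tgt [ 0.471 -0.247  0.025] 177.1
[-0.2, 0.0036, -0.001, 0.0198, 0.01, -0.2, 0.0036, -0.001, 0.0198, 0.01, -0.2, 0.0036, -0.001, 0.0198, 0.01, -0.2, 0.0036, -0.001, 0.0198, 0.01]
```

apply_moves --increments '[-0.2,0.003,-0.001,0.02,0,-0.2,0.003,-0.001,0.02,0,-0.2,0.003,-0.001,0.018,0,-0.2,0.004,-0.001,0.015,0,-0.2,0,0,0,0]'

```text
clock: 16.6
eef_pos: [0.48, -0.2487, 0.0411]
tool_rot: [0.06, 3.015, 0.016]
wrist_force: [-0.2, 0.2, 0.8]
finger_gap: 0.0512
```

```bash
python3 - <<'E'
from h import *
c=cap('wrist','w10');s,p,y=pose();print(p,y,s['wrist_force'])
E
```

```text
[ 0.48090441 -0.24909023  0.04223426] 177.66824331213098 [ 0.04419826 -0.20103747  0.7831076 ]
```

View pics/w10.png

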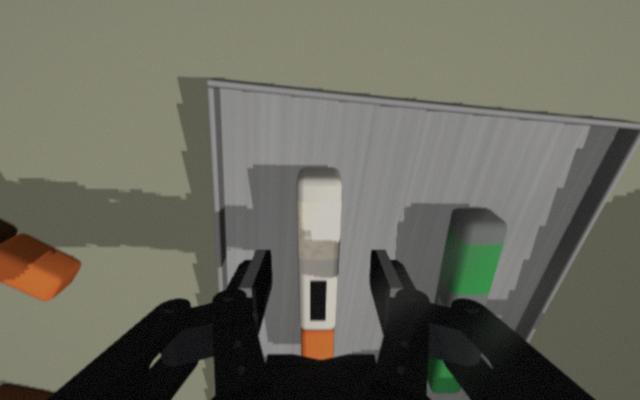

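apply_moves --increments '[-0.2,0.007,0,0.011,0,-0.2,0.006,0,0.008,0,-0.2,0,0,0,0]'

```text
clock: 16.95
eef_pos: [0.4743, -0.2499, 0.027]
tool_rot: [0.056, 3.005, 0.008]
wrist_force: [0.1, 0.5, 0.1]
finger_gap: 0.051
```

```bash
python3 - <<'E'
from h import *
c=cap('wrist','w11');s,p,y=pose();print(p,y,s['wrist_force'],cv2.Rodrigues(s['tool_rot'])[0][:,2])
E
```

```text
[ 0.47499585 -0.25021526  0.02758021] 177.81747584077738 [ 0.3815551  -0.91600051  0.81912078] [ 0.13693312  0.0024551  -0.99057725]
```

View pics/w11.png

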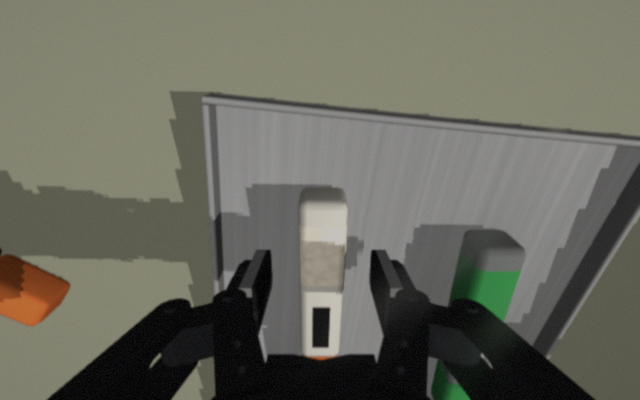

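apply_moves --increments '[-0.2,0.005,0,0.001,0,0.2,0,0,0,0,0.9,0,0,0,0,0.9,0,0,0,0,0.9,0,0,0,0,0.9,0,0,0,0]' --squeeze 25

```text
clock: 17.6
eef_pos: [0.4715, -0.2508, 0.0282]
tool_rot: [0.056, 3.001, 0.005]
wrist_force: [0.4, 0.7, 0.1]
finger_gap: 0.0212
```

apply_moves --increments '[0.9,0,0,-0.02,0,0.9,0,0,-0.03,0,0.9,0,0,-0.04,0,0.9,0,0,-0.045,0,0.9,0,0,0,0]'

```text
clock: 18.1
eef_pos: [0.4509, -0.25, 0.1645]
tool_rot: [0.056, 3.006, 0.009]
wrist_force: [0.2, 0.4, -1.9]
finger_gap: 0.0212
```

```bash
python3 - <<'E'
from h import *
c=cap('wrist','w12');s,p,y=pose();print(p,y,s['wrist_force'],s['finger_gap'],cv2.Rodrigues(s['tool_rot'])[0][:,2])
cap('side','s12');a=cv2.imread('pics/s12.png')[60:260,260:460];cv2.imwrite('pics/s12z.png',cv2.resize(a,None,fx=3,fy=3,interpolation=cv2.INTER_CUBIC))
E
```

```text
[ 0.45013776 -0.24949619  0.16192022] 177.839638718565 [ 0.35308761 -0.0179782  -0.94302549] 0.02157916627254236 [ 0.13244894  0.00515867 -0.99117641]
```

View pics/w12.png

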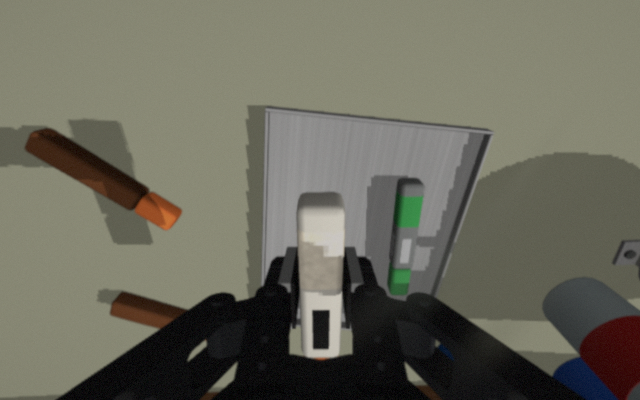

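View pics/s12z.png

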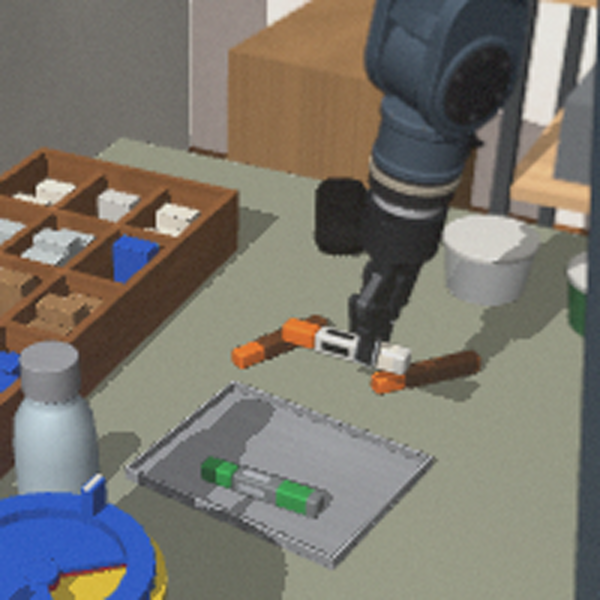

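```bash
python3 - <<'E'
from h import *
s,p,y=pose()
plan([.45,-.2,.33],y,4,.9)
plan([.545,.29,.33],-90,13,.9,[.45,-.2,.33])
E
```

```text
tgt [ 0.45 -0.2   0.33] 177.83092693794134
[0.9, -0.0052, 0.0127, -0.042, -0.0, 0.9, -0.0052, 0.0127, -0.042, -0.0, 0.9, -0.0052, 0.0127, -0.042, -0.0, 0.9, -0.0052, 0.0127, -0.042, -0.0]
tgt [0.545 0.29  0.33 ] -90
[0.9, -0.0058, 0.0379, 0.0012, -7.09, 0.9, -0.0105, 0.0369, 0.0012, -7.09, 0.9, -0.0149, 0.0353, 0.0012, -7.09, 0.9, -0.0192, 0.0332, 0.0012, -7.09, 0.9, -0.0231, 0.0306, 0.0012, -7.09, 0.9, -0.0267, 0.0275, 0.0012, -7.09, 0.9, -0.0299, 0.024, 0.0012, -7.09, 0.9, -0.0327, 0.0201, 0.0012, -7.09, 0.9, -0.0349, 0.0159, 0.0012, -7.09, 0.9, -0.0366, 0.0115, 0.0012, -7.09, 0.9, -0.0377, 0.0069, 0.0012, -7.09, 0.9, -0.0383, 0.0022, 0.0012, -7.09]
[0.9, -0.0383, -0.0026, 0.0012, -7.09]
```

apply_moves --increments '[0.9,-0.005,0.012,-0.042,0,0.9,-0.005,0.012,-0.042,0,0.9,-0.005,0.012,-0.042,0,0.9,-0.005,0.012,-0.042,0,0.9,-0.006,0.038,0,-7.1,0.9,-0.01,0.037,0,-7.1,0.9,-0.015,0.035,0,-7.1,0.9,-0.019,0.033,0,-7.1,0.9,-0.023,0.031,0,-7.1,0.9,-0.027,0.027,0,-7.1,0.9,-0.03,0.024,0,-7.1,0.9,-0.033,0.02,0,-7.1]'

```text
clock: 19.4
eef_pos: [0.5024, 0.1096, 0.3256]
tool_rot: [-1.437, 2.685, -0.056]
wrist_force: [1.5, 0.3, -0.7]
finger_gap: 0.0212
```

apply_moves --increments '[0.9,-0.035,0.016,0,-7,0.9,-0.036,0.011,0,-7,0.9,-0.038,0.007,0,-7,0.9,-0.038,0.002,0,-7,0.9,-0.02,0,0,-7,0.9,0,0,0,0]'

```text
clock: 20.0
eef_pos: [0.5265, 0.2934, 0.3157]
tool_rot: [-2.239, 2.111, -0.088]
wrist_force: [-0.9, -0.5, -0.0]
finger_gap: 0.0211
```

```bash
python3 - <<'E'
from h import *
c=cap('wrist','w13');s,p,y=pose();print(p,y,s['wrist_force'],s['finger_gap'],cv2.Rodrigues(s['tool_rot'])[0][:,2])
cap('side','s13')
E
```

```text
[0.52632643 0.29219253 0.31547443] -86.86699160953637 [-0.33750134 -0.02311298 -1.97575338] 0.02096030851428329 [ 0.08421906  0.0056738  -0.99643111]
```

View pics/w13.png

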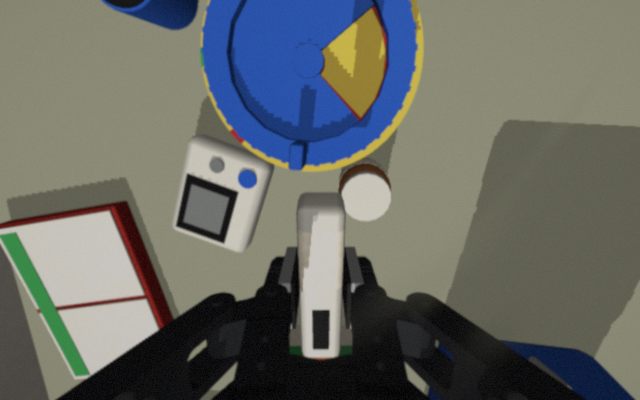

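View pics/s13.png

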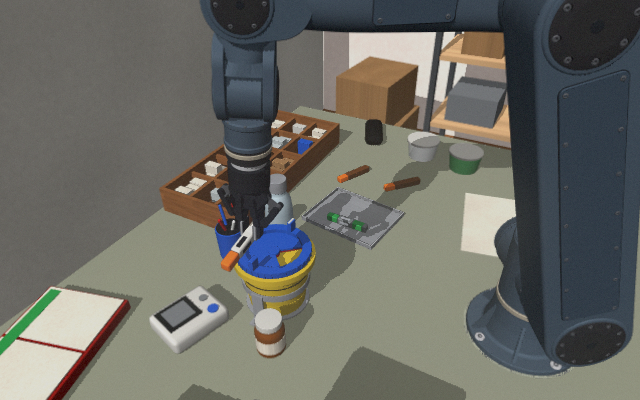

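```bash
python3 - <<'E'
from h import *
c=cap('wrist','w14');s,p,y=pose()
a=cv2.imread('pics/w14.png')[0:220,190:430];cv2.imwrite('pics/w14z.png',cv2.resize(a,None,fx=2.7,fy=2.7,interpolation=cv2.INTER_CUBIC))
for uv in [(297,152)]: print(onz(c,*uv,.192))
print(onz(c,309,60,.156))
plan([.559,.288,.228],-90,4,.9)
E
```

```text
[0.55876841 0.24843704 0.192     ]
[0.55613316 0.17468741 0.156     ]
tgt [0.559 0.288 0.228] -90
[0.9, 0.001, -0.0062, 0.0229, 0.73, 0.9, 0.0009, -0.0062, 0.0229, 0.73, 0.9, 0.0009, -0.0062, 0.0229, 0.73, 0.9, 0.0008, -0.0062, 0.0229, 0.73]
```

View pics/w14z.png

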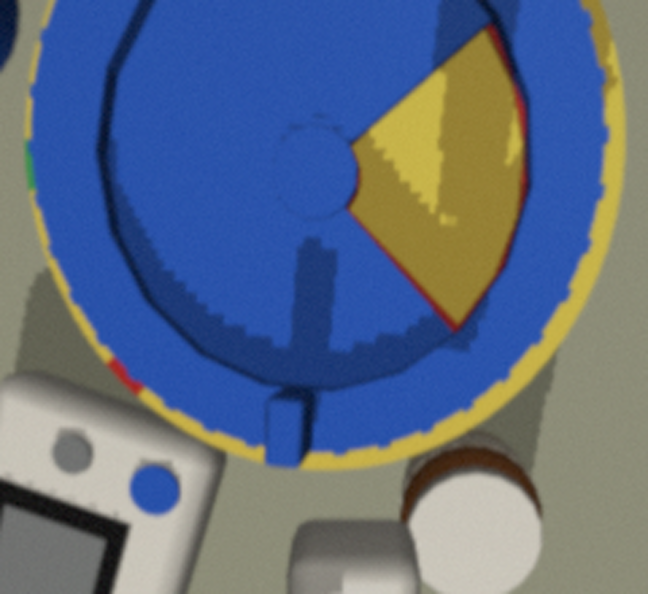

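```bash
python3 - <<'E'
from h import *
c=cap('wrist')
for uv in [(190+286/2.7,430/2.7),(190+285/2.7,466/2.7),(190+286/2.7,396/2.7)]: print(onz(c,*uv,.192))
E
```

```text
[0.55983226 0.25390622 0.192     ]
[0.55986809 0.2652194  0.192     ]
[0.56008812 0.24352985 0.192     ]
```

apply_moves --increments '[0.9,0.001,-0.007,0.024,0.8,0.9,0.001,-0.007,0.024,0.8,0.9,0.001,-0.007,0.024,0.8,0.9,0.001,-0.007,0.02,0.8,0.9,0,0,0,0]'

```text
clock: 20.7
eef_pos: [0.5645, 0.2804, 0.2284]
tool_rot: [-2.145, 2.196, -0.09]
wrist_force: [0.2, -0.0, 0.1]
finger_gap: 0.0213
```

```bash
python3 - <<'E'
from h import *
c=cap('wrist','w15');s,p,y=pose();print(p,y,s['wrist_force'],cv2.Rodrigues(s['tool_rot'])[0][:,2])
cap('side','s15');a=cv2.imread('pics/s15.png')[160:310,190:350];cv2.imwrite('pics/s15z.png',cv2.resize(a,None,fx=4,fy=4,interpolation=cv2.INTER_CUBIC))
E
```

```text
[0.56443233 0.28068272 0.22996937] -91.27195478154572 [0.38656165 0.22672645 0.28286493] [ 0.09222876  0.00797534 -0.99570591]
```

View pics/s15z.png

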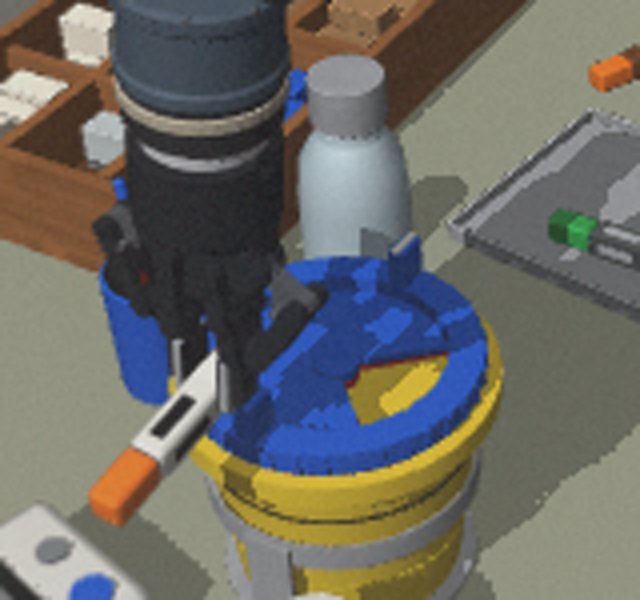

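View pics/w15.png

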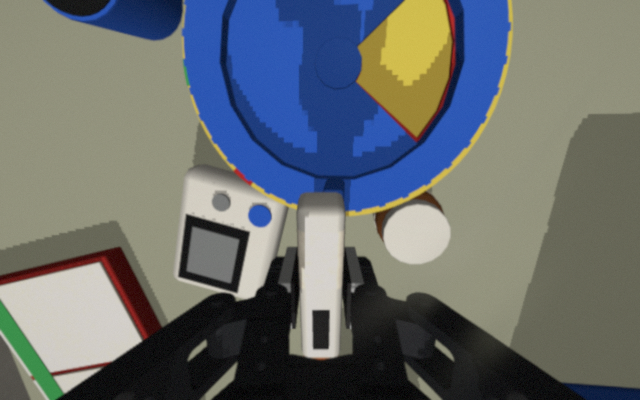

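apply_moves --increments '[0.9,-0.005,0.006,0,-1,0.9,0,0.001,0.009,0,0.9,0,0.001,0.009,0,0.9,0,0.001,0.008,0,0.9,0,0,0.006,0,0.9,0,0,0,0]'

```text
clock: 21.4
eef_pos: [0.5605, 0.2904, 0.2053]
tool_rot: [-2.155, 2.159, -0.096]
wrist_force: [-1.1, 0.6, -0.8]
finger_gap: 0.0217
```

```bash
python3 - <<'E'
from h import *
c=cap('wrist','w16');s,p,y=pose();print(p,y,s['wrist_force'],cv2.Rodrigues(s['tool_rot'])[0][:,2])
cap('side','s16');a=cv2.imread('pics/s16.png')[160:310,190:350];cv2.imwrite('pics/s16z.png',cv2.resize(a,None,fx=4,fy=4,interpolation=cv2.INTER_CUBIC))
E
```

```text
[0.56043995 0.29037512 0.20533621] -90.0293349802518 [0.48532716 0.74185195 1.09073866] [ 0.10744379  0.01863645 -0.99403648]
```

View pics/s16z.png

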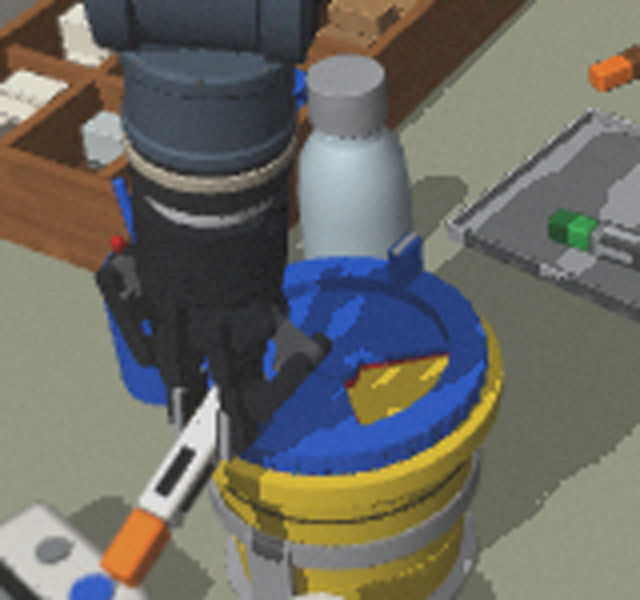

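View pics/w16.png

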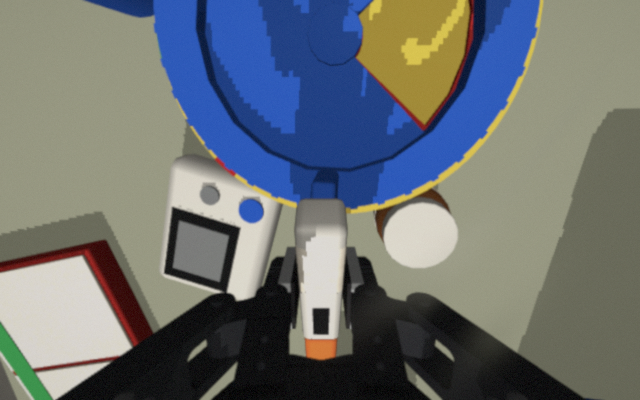

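apply_moves --increments '[0.9,0.006,0.001,0.005,0,0.9,0.003,0.001,0.007,0,0.9,0.002,0.001,0.007,0,0.9,0,0,0.004,0,0.9,0,0,0,0]'

```text
clock: 22.0
eef_pos: [0.5637, 0.2909, 0.1928]
tool_rot: [-2.142, 2.13, -0.086]
wrist_force: [0.6, -0.1, 0.1]
finger_gap: 0.0212
```

```bash
python3 - <<'E'
from h import *
c=cap('wrist','w17');s,p,y=pose();print(p,y,s['wrist_force'],cv2.Rodrigues(s['tool_rot'])[0][:,2])
cap('side','s17');a=cv2.imread('pics/s17.png')[160:310,190:350];cv2.imwrite('pics/s17z.png',cv2.resize(a,None,fx=4,fy=4,interpolation=cv2.INTER_CUBIC))
E
```

```text
[0.56365047 0.29073148 0.19280722] -89.5367465119569 [-0.05707711  2.81597179  3.69708771] [ 0.12399489  0.04411406 -0.99130178]
```

View pics/s17z.png

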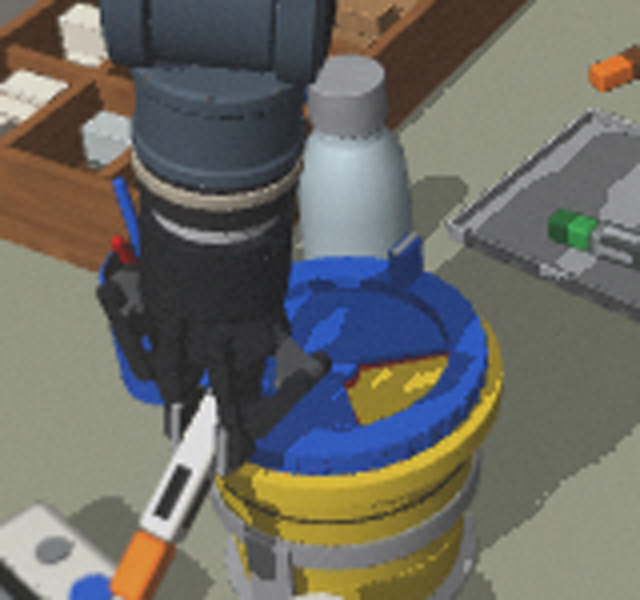

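View pics/w17.png

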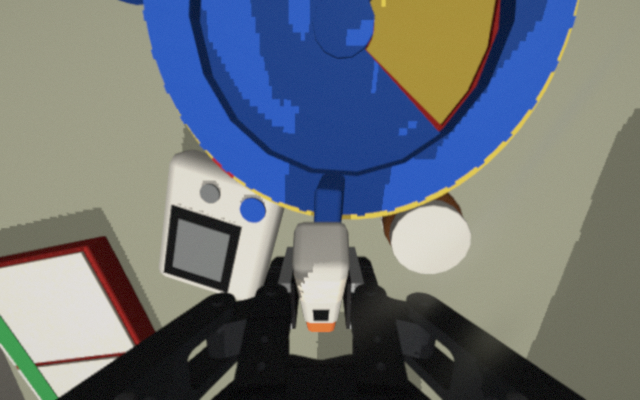

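apply_moves --increments '[0.9,0.008,0.002,0.004,0,0.9,0.008,0.002,0.003,0,0.9,0.008,0.001,0.003,0,0.9,0.005,0,0.002,0,0.9,0,0,0,0]'

```text
clock: 22.6
eef_pos: [0.5651, 0.2887, 0.1935]
tool_rot: [-2.125, 2.074, -0.045]
wrist_force: [0.2, 0.0, -0.8]
finger_gap: 0.0213
```

```bash
python3 - <<'E'
from h import *
c=cap('wrist','w18');s,p,y=pose();print(p,y,s['wrist_force'],cv2.Rodrigues(s['tool_rot'])[0][:,2])
cap('side','s18');a=cv2.imread('pics/s18.png')[160:310,190:350];cv2.imwrite('pics/s18z.png',cv2.resize(a,None,fx=4,fy=4,interpolation=cv2.INTER_CUBIC))
E
```

```text
[0.56518869 0.28855302 0.1933265 ] -88.22446824623587 [-0.71854398  4.6403124   4.4377236 ] [ 0.14068952  0.10127004 -0.98486082]
```

View pics/s18z.png

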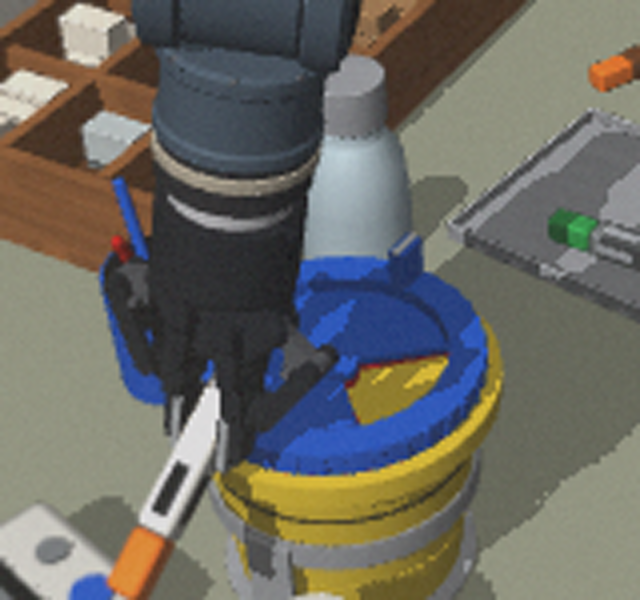

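View pics/w18.png

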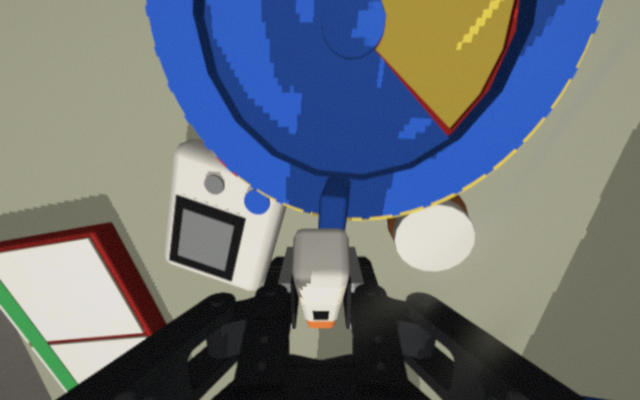

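apply_moves --increments '[0.9,0,0.004,0.009,0,0.9,0.002,0.002,0.009,0,0.9,0.004,0,0.009,0,0.9,0.008,0,0.003,0]' --squeeze 20

```text
clock: 23.1
eef_pos: [0.5694, 0.2873, 0.1698]
tool_rot: [-2.112, 2.051, -0.038]
wrist_force: [-4.7, 26.0, 5.8]
finger_gap: 0.0212
```

```bash
python3 - <<'E'
from h import *
c=cap('wrist','w19');s,p,y=pose();print(p,y,s['wrist_force'],cv2.Rodrigues(s['tool_rot'])[0][:,2])
cap('side','s19');a=cv2.imread('pics/s19.png')[160:310,190:350];cv2.imwrite('pics/s19z.png',cv2.resize(a,None,fx=4,fy=4,interpolation=cv2.INTER_CUBIC))
E
```

```text
[0.56959097 0.28660783 0.16966891] -87.79009049806231 [-0.11732373 20.07704261  7.39514374] [ 0.15496382  0.12281833 -0.98025602]
```

View pics/s19z.png

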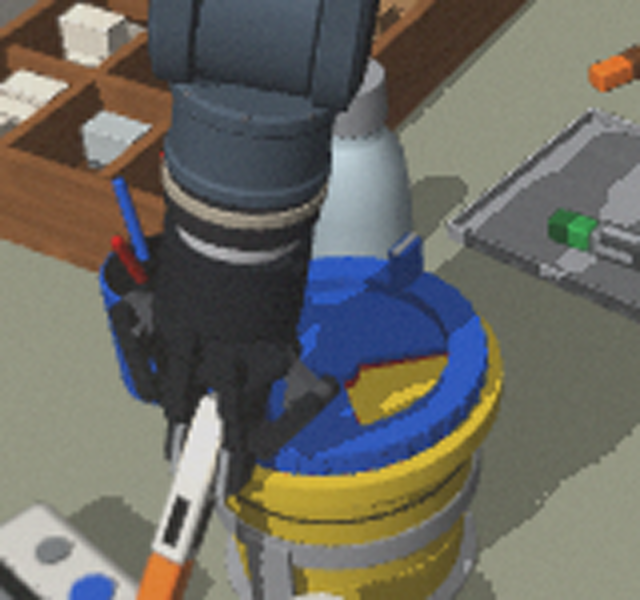

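View pics/w19.png

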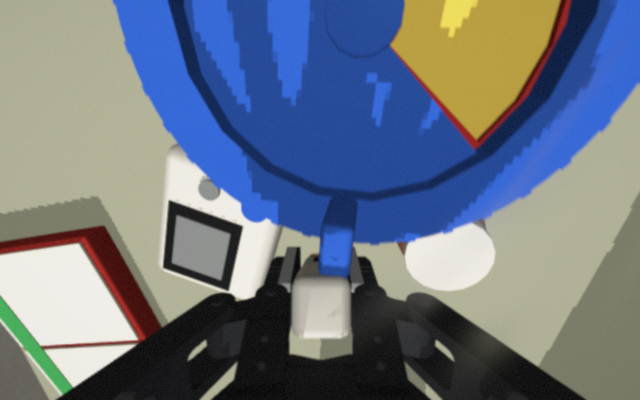

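apply_moves --increments '[0.9,-0.006,0,-0.02,0,0.9,-0.004,0,-0.03,0,0.9,0,0,-0.045,0,0.9,0,0,-0.045,0,0.9,0,0,-0.03,0,0.9,0,0,0,0]' --squeeze 30

```text
clock: 23.8
eef_pos: [0.5405, 0.2714, 0.3351]
tool_rot: [-2.121, 2.069, -0.038]
wrist_force: [0.3, -0.5, -0.4]
finger_gap: 0.0212
```

```bash
python3 - <<'E'
from h import *
c=cap('wrist','w20');s,p,y=pose();print(p,y,s['wrist_force'],s['joint_positions'].round(2),cv2.Rodrigues(s['tool_rot'])[0][:,2])
cap('scene','c20');cap('side','s20');a=cv2.imread('pics/s20.png')[100:300,170:370];b=cv2.imread('pics/c20.png')[60:260,300:500];cv2.imwrite('pics/s20z.png',cv2.resize(np.hstack([a,b]),None,fx=2,fy=2,interpolation=cv2.INTER_CUBIC))
E
```

```text
[0.5402336  0.27127691 0.33284705] -88.15528843088319 [-0.1697559  -0.60130569 -0.1122757 ] [ 0.45  0.24  0.18  1.34  0.04 -1.14] [ 0.13950133  0.10787103 -0.98432882]
```

View pics/s20z.png

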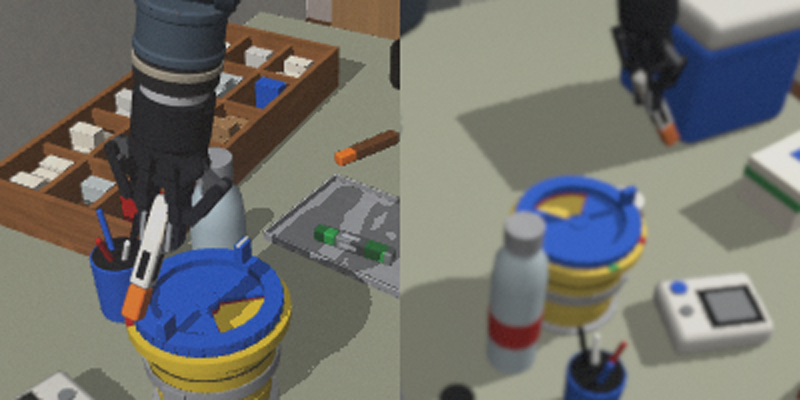

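View pics/w20.png

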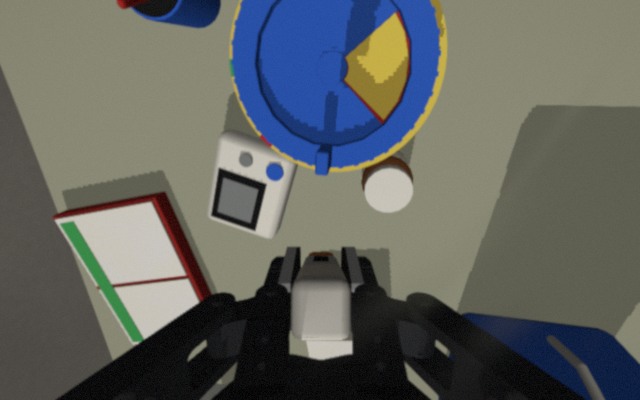

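```bash
cat >> h.py <<'E'
def tri(*obs):
    A=np.zeros((3,3));b=np.zeros(3);M=[]
    for c,u,v in obs:
        o,d=ray(c,u,v);Q=np.eye(3)-np.outer(d,d);A+=Q;b+=Q@o;M.append((o,d,Q))
    X=np.linalg.solve(A,b);return X,[round(1000*np.linalg.norm(Q@(X-o)),1) for o,d,Q in M]
E
python3 - <<'E'
from h import *
w=cap('wrist');d=cap('side');s=cap('scene');st,p,y=pose();print(p,y)
T,e=tri((d,237,256),(s,436,130));print('tip',T,e)
U,e=tri((d,251,198),(w,322,300));print('top',U,e)
T2,e=tri((d,237,256),(s,436,130),(w,321,254));print(T2,e)
v=T-U;print(np.linalg.norm(v),v/np.linalg.norm(v))
E
```

```text
[0.53930305 0.27160894 0.32946243] -88.13392722443311
tip [0.55231471 0.32103254 0.2502158 ] [np.float64(4.7), np.float64(4.7)]
top [0.53911927 0.25827188 0.35772936] [np.float64(4.1), np.float64(4.1)]
[0.5526274  0.31693058 0.24699689] [np.float64(2.2), np.float64(8.5), np.float64(6.8)]
0.1251885983569263 [ 0.10540447  0.50132885 -0.85881272]
```

```bash
python3 - <<'E'
from h import *
plan([.500,.108,.305],-88,5,.9)
E
```

```text
tgt [0.5   0.108 0.305] -88
[0.9, 0.0328, 0.009, 0.0003, -0.03, 0.9, 0.0328, 0.0091, 0.0003, -0.03, 0.9, 0.0328, 0.0091, 0.0003, -0.03, 0.9, 0.0328, 0.0091, 0.0003, -0.03, 0.9, 0.0328, 0.0091, 0.0003, -0.03]
```

apply_moves --increments '[0.9,0.033,0.009,0,0,0.9,0.033,0.009,0,0,0.9,0.033,0.009,0,0,0.9,0.033,0.009,0,0,0.9,0.033,0.009,0,0,0.9,0,0,0,0]'

```text
clock: 24.7
eef_pos: [0.4966, 0.102, 0.2967]
tool_rot: [-2.139, 2.079, -0.024]
wrist_force: [-0.8, 0.0, -1.0]
finger_gap: 0.0213
```

```bash
python3 - <<'E'
from h import *
w=cap('wrist','w21');st,p,y=pose();print(p,y,st['joint_positions'].round(2))
s=cap('scene','c21');d=cap('side','s21');a=cv2.imread('pics/s21.png')[130:330,190:390];b=cv2.imread('pics/c21.png')[60:260,300:500];cv2.imwrite('pics/s21z.png',cv2.resize(np.hstack([a,b]),None,fx=2,fy=2,interpolation=cv2.INTER_CUBIC))
E
```

```text
[0.49728693 0.10322763 0.29697556] -87.99705603791034 [ 0.16  0.1  -0.08  1.25  0.08 -1.44]
```

View pics/s21z.png

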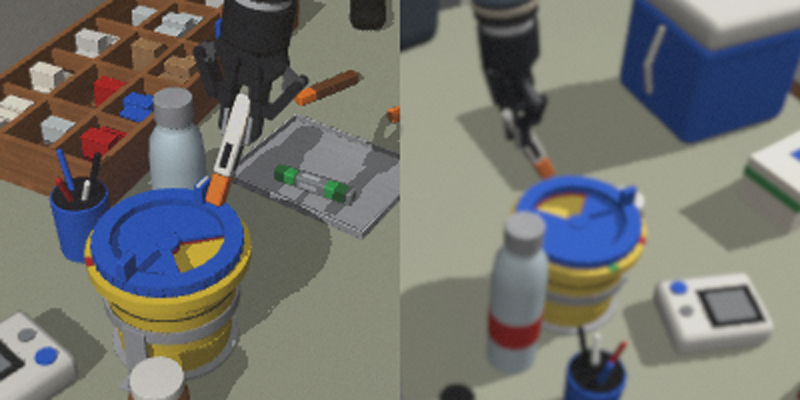

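View pics/w21.png

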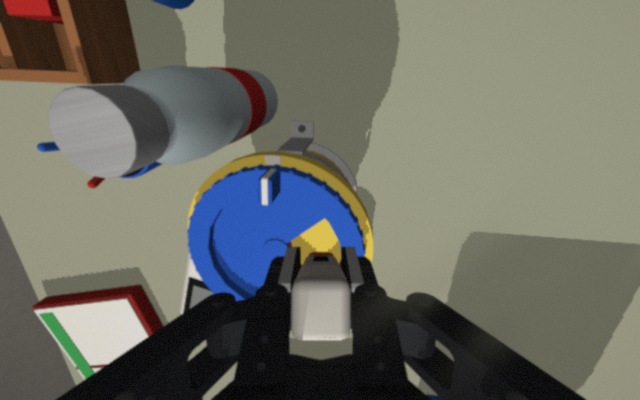

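```bash
python3 - <<'E'
from h import *
w=cap('wrist');d=cap('side');s=cap('scene');st,p,y=pose();print(p,y)
R=cv2.Rodrigues(st['tool_rot'])[0]
T,e=tri((d,296.5,230.5),(s,373,147));print('tip',T,e)
print('tip2',tri((d,296.5,230.5),(s,373,147),(w,321,255)))
pv=p+.01*R[:,2];v=T-pv;print(R[:,2],np.linalg.norm(v),v/np.linalg.norm(v))
plan([.512,.163,.195],-88,10,.9)
E
```

```text
[0.49853359 0.10586497 0.29814479] -87.76278133401011
tip [0.50908973 0.15171191 0.21171947] [np.float64(0.7), np.float64(0.7)]
tip2 (array([0.50912455, 0.14985398, 0.21015879]), [np.float64(0.5), np.float64(2.7), np.float64(2.9)])
[ 0.12420603  0.10466315 -0.98672108] 0.08919060025556852 [ 0.10442885  0.50229853 -0.85836519]
tgt [0.512 0.163 0.195] -88
[0.9, -0.0046, -0.0002, 0.0109, 0.02, 0.9, -0.0046, -0.0002, 0.0109, 0.02, 0.9, -0.0046, -0.0002, 0.0109, 0.02, 0.9, -0.0046, -0.0002, 0.0109, 0.02, 0.9, -0.0046, -0.0002, 0.0109, 0.02, 0.9, -0.0046, -0.0002, 0.0109, 0.02, 0.9, -0.0046, -0.0002, 0.0109, 0.02, 0.9, -0.0046, -0.0002, 0.0109, 0.02, 0.9, -0.0046, -0.0002, 0.0109, 0.02, 0.9, -0.0046, -0.0002, 0.0109, 0.02]
```

apply_moves --increments '[0.9,-0.004,0,0.011,0,0.9,-0.004,0,0.011,0,0.9,-0.004,0,0.011,0,0.9,-0.004,0,0.011,0,0.9,-0.004,0,0.011,0,0.9,0,0,0,0]'

```text
clock: 25.6
eef_pos: [0.5047, 0.1364, 0.2395]
tool_rot: [-2.146, 2.069, -0.022]
wrist_force: [-0.5, -0.0, 0.1]
finger_gap: 0.0214
```

```bash
python3 - <<'E'
from h import *
w=cap('wrist','w22');st,p,y=pose();print(p,y,st['wrist_force'],cv2.Rodrigues(st['tool_rot'])[0][:,2])
s=cap('scene','c22');d=cap('side','s22');a=cv2.imread('pics/s22.png')[150:310,210:370];b=cv2.imread('pics/c22.png')[90:250,310:470];cv2.imwrite('pics/s22z.png',cv2.resize(np.hstack([a,b]),None,fx=2.5,fy=2.5,interpolation=cv2.INTER_CUBIC))
plan([.511,.160,.195],-88,5,.9)
E
```

```text
[0.50490861 0.13622482 0.2403203 ] -87.54208071726629 [-0.58885635 -0.65001266 -0.48159387] [ 0.12223478  0.10494625 -0.98693715]
tgt [0.511 0.16  0.195] -88
[0.9, -0.0038, -0.0, 0.0099, 0.09, 0.9, -0.0038, -0.0, 0.0099, 0.09, 0.9, -0.0038, -0.0, 0.0099, 0.09, 0.9, -0.0038, -0.0, 0.0099, 0.09, 0.9, -0.0038, -0.0, 0.0099, 0.09]
```

View pics/s22z.png

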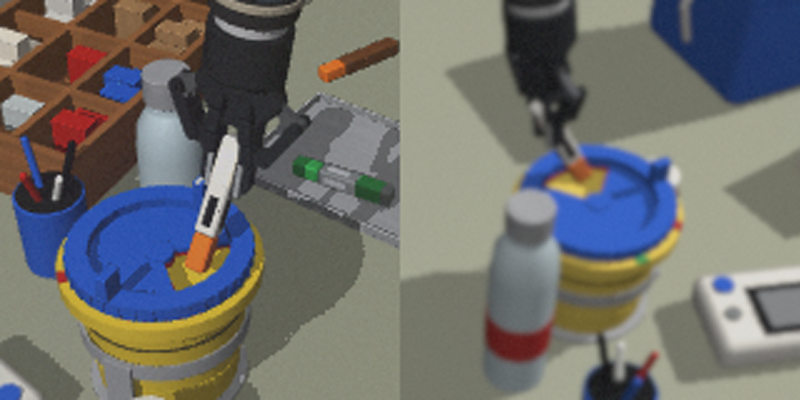

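Tip is entering the mouth (side zoom ~(200,265)). Continue.

apply_moves --increments '[0.9,-0.004,0,0.011,0,0.9,-0.004,0,0.011,0,0.9,-0.004,0,0.011,0,0.9,-0.004,0,0.011,0,0.9,0,0,0,0]'

```text
clock: 26.25
eef_pos: [0.5114, 0.1578, 0.1973]
tool_rot: [-2.141, 2.068, -0.027]
wrist_force: [-0.7, -1.1, -0.8]
finger_gap: 0.0217
```

```bash
python3 - <<'E'
from h import *
w=cap('wrist','w23');st,p,y=pose();print(p,y,st['wrist_force'],cv2.Rodrigues(st['tool_rot'])[0][:,2])
d=cap('side','s23');a=cv2.imread('pics/s23.png')[150:310,210:370];b=cv2.imread('pics/w23.png')[90:410,160:480];cv2.imwrite('pics/s23z.png',np.hstack([cv2.resize(a,(400,400),interpolation=cv2.INTER_CUBIC),cv2.resize(b,(400,400))]))
E
```

```text
[0.51157097 0.15758396 0.19794273] -87.61863075373022 [-1.27189564 -0.4957711  -0.0769987 ] [ 0.12711837  0.10566101 -0.98624372]
```

View pics/s23z.png

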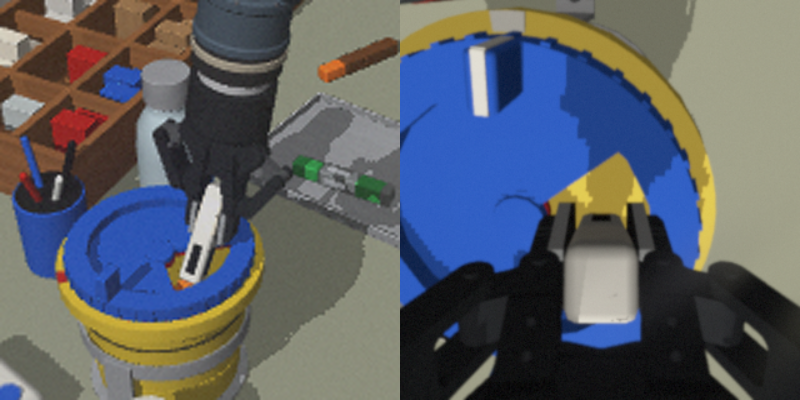

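apply_moves --increments '[0.9,-0.008,0,0.004,0,0.9,-0.004,0,0.005,0,0.9,0,0,0,0]'

```text
clock: 26.65
eef_pos: [0.5105, 0.1684, 0.19]
tool_rot: [-2.143, 2.074, -0.03]
wrist_force: [0.2, -0.9, -0.9]
finger_gap: 0.0215
```

```bash
python3 - <<'E'
from h import *
w=cap('wrist','w24');st,p,y=pose();print(p,y,st['wrist_force'],cv2.Rodrigues(st['tool_rot'])[0][:,2])
d=cap('side','s24');a=cv2.imread('pics/s24.png')[150:310,210:370];b=cv2.imread('pics/w24.png')[90:410,160:480];cv2.imwrite('pics/s24z.png',np.hstack([cv2.resize(a,(400,400),interpolation=cv2.INTER_CUBIC),cv2.resize(b,(400,400))]))
E
```

```text
[0.51047385 0.16834319 0.19029212] -87.78034207810849 [-2.03584633 -0.9768962  -2.97767888] [ 0.12458004  0.10013229 -0.98714403]
```

View pics/s24z.png

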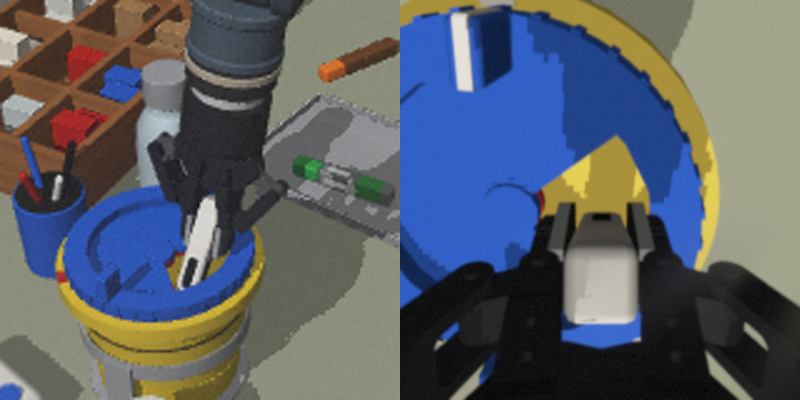

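apply_moves --increments '[0.0,0,0,0,0,0.0,0,0,0,0,0.0,0,0,0,0,0.0,0,0,0,0]'

```text
clock: 27.15
eef_pos: [0.5128, 0.1692, 0.1928]
tool_rot: [-2.138, 2.07, -0.033]
wrist_force: [-0.9, 0.2, -0.3]
finger_gap: 0.0425
```

```bash
python3 - <<'E'
from h import *
w=cap('wrist','w25');st,p,y=pose();print(p,y,st['wrist_force'],st['finger_gap'])
d=cap('side','s25');a=cv2.imread('pics/s25.png')[150:310,210:370];b=cv2.imread('pics/w25.png')[90:410,160:480];cv2.imwrite('pics/s25z.png',np.hstack([cv2.resize(a,(400,400),interpolation=cv2.INTER_CUBIC),cv2.resize(b,(400,400))]))
E
```

```text
[0.51276643 0.16915596 0.19283818] -87.75015580743799 [ 0.76255877  0.12458928 -1.05400145] 0.04258053275225725
```

View pics/s25z.png

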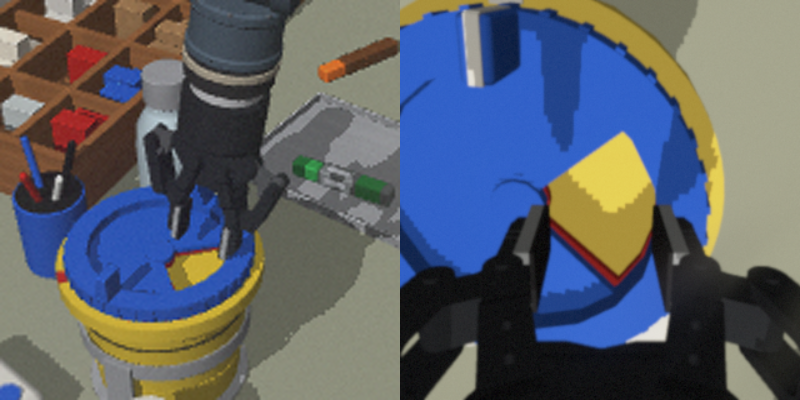

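apply_moves --increments '[0.0,0,0,-0.03,0,0.0,0,0,-0.04,0,0.0,-0.015,0,-0.02,0,0.0,0,0,0,0]'

```text
clock: 27.65
eef_pos: [0.4996, 0.1744, 0.2852]
tool_rot: [-2.139, 2.072, -0.031]
wrist_force: [-0.4, 0.7, -0.1]
finger_gap: 0.0426
```

```bash
python3 - <<'E'
from h import *
w=cap('wrist','w26');st,p,y=pose();print(p,y,st['wrist_force'],st['finger_gap'])
plan([.559,.2545,.245],-90,4,0)
d=cap('side','s26');a=cv2.imread('pics/s26.png')[150:310,210:370];b=cv2.imread('pics/w26.png')[0:400,120:520];cv2.imwrite('pics/s26z.png',np.hstack([cv2.resize(a,(400,400),interpolation=cv2.INTER_CUBIC),cv2.resize(b,(400,400))]))
E
```

```text
[0.49921845 0.17383825 0.2838427 ] -87.8075110484121 [-0.56144247  0.12007005  0.00549432] 0.042659538244157566
tgt [0.559  0.2545 0.245 ] -90
[0, -0.0185, -0.0141, 0.0135, 0.55, 0, -0.0187, -0.0139, 0.0135, 0.55, 0, -0.0188, -0.0137, 0.0135, 0.55, 0, -0.0189, -0.0135, 0.0135, 0.55]
```

View pics/s26z.png

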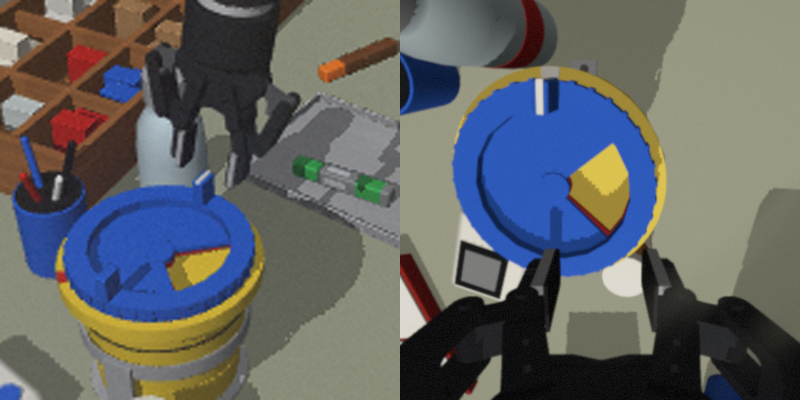

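apply_moves --increments '[0.0,-0.019,-0.014,0.008,0.5,0.0,-0.019,-0.014,0.01,0.5,0.0,-0.019,-0.014,0.013,0.5,0.0,-0.019,-0.0135,0.013,0.5,0.0,0,0,0,0]'

```text
clock: 28.25
eef_pos: [0.5573, 0.2538, 0.2448]
tool_rot: [-2.107, 2.121, -0.021]
wrist_force: [0.7, -0.8, 0.0]
finger_gap: 0.0431
```

```bash
python3 - <<'E'
from h import *
w=cap('wrist','w27');st,p,y=pose();print(p,y,st['finger_gap'])
plan([.559,.2545,.197],-90,4,0)
E
```

```text
[0.55645981 0.25277657 0.24515785] -90.06990073212123 0.04264656506081416
tgt [0.559  0.2545 0.197 ] -90
[0, 0.0007, 0.0008, 0.012, -0.02, 0, 0.0007, 0.0008, 0.012, -0.02, 0, 0.0007, 0.0008, 0.012, -0.02, 0, 0.0007, 0.0008, 0.012, -0.02]
```

View pics/w27.png

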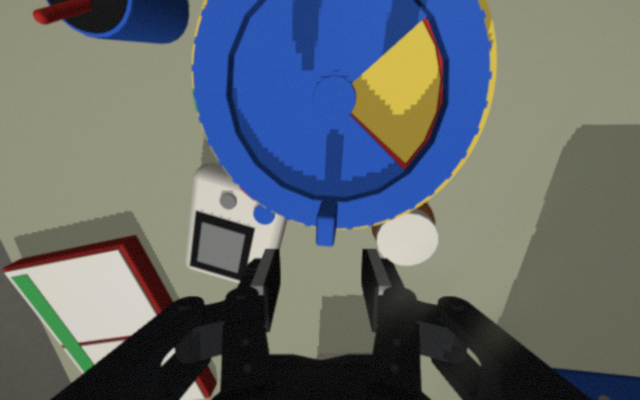

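apply_moves --increments '[0.0,0.001,0.001,0.013,0,0.0,0.001,0.001,0.013,0,0.0,0.001,0.001,0.013,0,0.2,0,0,0.012,0,0.4,0,0,0,0,0.4,0,0,0,0]'

```text
clock: 28.9
eef_pos: [0.5562, 0.2499, 0.1891]
tool_rot: [-2.111, 2.128, -0.019]
wrist_force: [0.5, -0.2, -0.2]
finger_gap: 0.0258
```

```bash
python3 - <<'E'
from h import *
w=cap('wrist','w28');st,p,y=pose();print(p,y,st['finger_gap'],st['wrist_force'],st['joint_positions'].round(2))
E
```

```text
[0.55614204 0.24991757 0.18909006] -90.15925263701054 0.025790576945035514 [ 0.21706694  0.45697607 -0.42872988] [ 0.4   0.31 -0.08  1.04  0.04 -1.16]
```

View pics/w28.png

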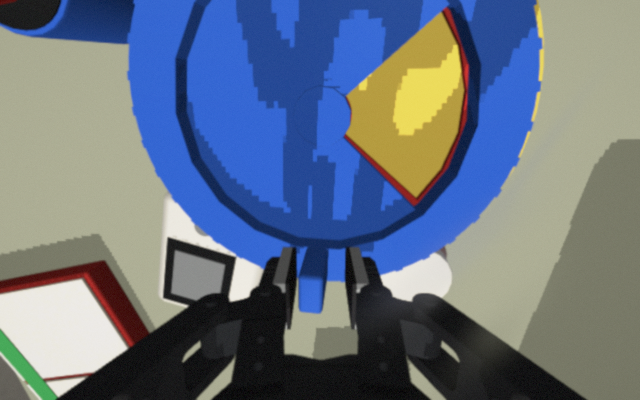

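apply_moves --increments '[0.4,-0.001,0.0068,-0.003,-5,0.4,0,0.0068,0,-5,0.4,0,0.0068,0,-5,0.4,0,0.0068,0,-5,0.4,0.0003,0.0068,0,-5,0.4,0.0003,0.0068,0,-5,0.4,0.0003,0.0068,0,-5,0.4,0.0003,0.0068,0,-5]'

```text
clock: 29.75
eef_pos: [0.5137, 0.2351, 0.1932]
tool_rot: [-2.725, 1.242, -0.12]
wrist_force: [2.6, 2.7, -1.6]
finger_gap: 0.0257
```

```bash
python3 - <<'E'
from h import *
w=cap('wrist','w29');s,p,y=pose();print(p,y,s['wrist_force'],np.degrees(np.arctan2(p[1]-.177,p[0]-.558)),np.hypot(p[1]-.177,p[0]-.558))
E
```

```text
[0.51292209 0.2345857  0.19320688] -48.7913049184583 [0.23742704 1.51619406 0.24056532] 128.05373511374165 0.07313091424801156
```

View pics/w29.png

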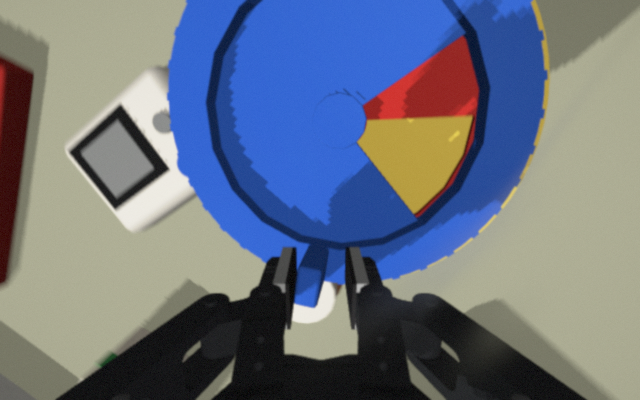

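apply_moves --increments '[0.4,-0.002,0.0068,0,-4,0.4,-0.001,0.0068,0,-4,0.4,0,0.0068,0,-4.5,0.4,0,0.0068,0,-5,0.4,0,0.0068,0,-5,0.4,0,0.0068,0,-5,0.4,0,0.0068,0,-5,0.4,0,0,0,0]'

```text
clock: 30.6
eef_pos: [0.4902, 0.2031, 0.1949]
tool_rot: [-2.976, 0.409, -0.201]
wrist_force: [0.5, 0.6, 0.2]
finger_gap: 0.0258
```

```bash
python3 - <<'E'
from h import *
w=cap('wrist','w30');s,p,y=pose();print(p,y,s['wrist_force'],s['joint_positions'].round(2),np.degrees(np.arctan2(p[1]-.177,p[0]-.558)),np.hypot(p[1]-.177,p[0]-.558))
H=np.array([.558,.177,0])
E
```

```text
[0.49047653 0.20322439 0.19498435] -16.27831405382147 [-0.41650121  0.23957099  0.22394444] [ 0.37  0.15 -0.29  0.95  0.05 -2.5 ] 158.77510561311695 0.07243712549359702
```

View pics/w30.png

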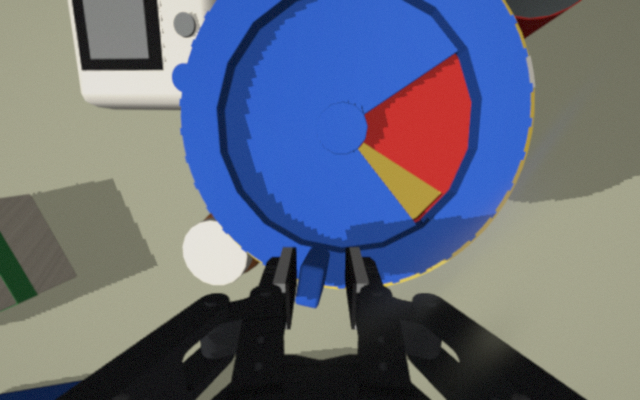

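apply_moves --increments '[0.4,-0.003,0.0068,0,-5,0.4,-0.001,0.0068,0,-5,0.4,0,0.0068,0,-5,0.4,0,0.0068,0,-4,0.4,0,0,0,0]'

```text
clock: 31.15
eef_pos: [0.486, 0.1804, 0.1945]
tool_rot: [-3.018, -0.077, -0.242]
wrist_force: [0.1, 0.5, 0.3]
finger_gap: 0.0258
```

```bash
python3 - <<'E'
from h import *
w=cap('wrist','w31');s,p,y=pose();print(p,y,s['wrist_force'],s['joint_positions'].round(2),np.degrees(np.arctan2(p[1]-.177,p[0]-.558)),np.hypot(p[1]-.177,p[0]-.558))
cap('side','s31');cap('scene','c31');a=cv2.imread('pics/s31.png')[170:330,200:360];b=cv2.imread('pics/c31.png')[110:230,310:430];cv2.imwrite('pics/s31z.png',np.hstack([cv2.resize(a,(400,400),interpolation=cv2.INTER_CUBIC),cv2.resize(b,(400,400),interpolation=cv2.INTER_CUBIC)]))
E
```

```text
[0.4861622  0.18058407 0.19447619] 2.3045909339581914 [ 0.27629955 -0.01098122  0.23875037] [ 0.32  0.13 -0.32  0.93  0.06 -2.86] 177.14381378449895 0.07192714913943123
```

View pics/w31.png

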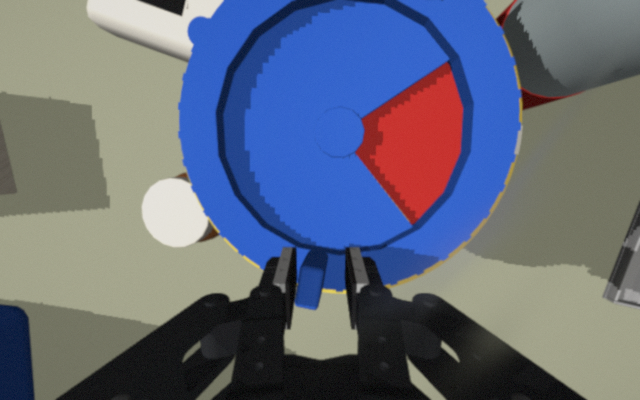

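View pics/s31z.png

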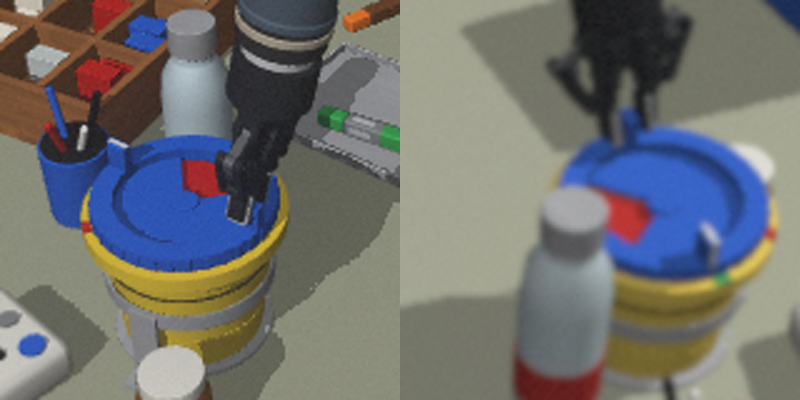

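```bash
cat > sec.py <<'E'
from h import *
def sec(c,hub,e1,e2):
    H=onz(c,*hub,.156);a=[np.degrees(np.arctan2(*(onz(c,*e,.156)-H)[1::-1]))%360 for e in (e1,e2)]
    return H,a,np.mean(a)-180
E
python3 - <<'E'
from sec import *
w=cap('wrist')
print(sec(w,(341,132),(450,63),(414,223)))
L=onz(w,315,253,.192),onz(w,308,307,.192),onz(w,311,280,.192)
H=onz(w,341,132,.156)
for l in L:print(l,np.degrees(np.arctan2(*(l-H)[1::-1]))%360)
E
```

```text
(array([0.55884715, 0.17681913, 0.156     ]), [np.float64(304.7209192387891), np.float64(222.81914586373878)], np.float64(83.77003255126397))
[0.49984022 0.18356231 0.192     ] 173.4806399330005
[0.4726394  0.18544133 0.192     ] 174.28846881546065
[0.48640087 0.18472791 0.192     ] 173.76982892385658
```

apply_moves --increments '[0.4,0,0.0055,0,-2,0.4,0,0.004,0,0,0.4,0,0,0,0]'

```text
clock: 31.65
eef_pos: [0.4866, 0.1726, 0.1933]
tool_rot: [-3.017, -0.124, -0.243]
wrist_force: [-1.2, 0.9, 0.3]
finger_gap: 0.0257
```

```bash
python3 - <<'E'
from h import *
w=cap('wrist','w32');s,p,y=pose();print(p,y,s['joint_positions'].round(2),np.degrees(np.arctan2(p[1]-.177,p[0]-.558)))
E
```

```text
[0.48664558 0.17257472 0.19327704] 4.227429013145066 [ 0.3   0.12 -0.33  0.93  0.07 -2.91] -176.4511565879513
```

View pics/w32.png

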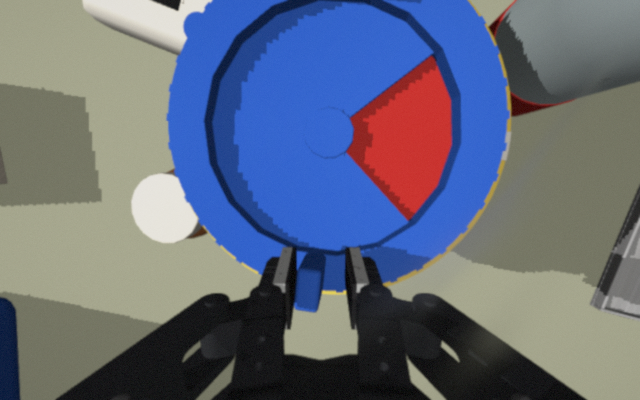

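```bash
python3 - <<'E'
from sec import *
w=cap('wrist')
print(sec(w,(329,132),(435,56),(408,221)))
H=onz(w,329,132,.156)
for q in [(314,255),(306,310),(310,282)]:
    l=onz(w,*q,.192);print(l,np.degrees(np.arctan2(*(l-H)[1::-1]))%360)
E
```

```text
(array([0.55898924, 0.17753182, 0.156     ]), [np.float64(309.6948839618684), np.float64(227.4126981026346)], np.float64(88.55379103225152))
[0.49957673 0.17619781 0.192     ] 181.28626961559257
[0.47192297 0.17763834 0.192     ] 179.92990102330063
[0.48618616 0.17692946 0.192     ] 180.47404571031953
```

apply_moves --increments '[0.1,0,0,0,0,0.0,0,-0.003,0,0,0.0,0,0,0,0,0.0,0,-0.002,-0.02,0,0.0,0,-0.003,-0.03,0,0.0,0,0,-0.045,0,0.0,0,0,-0.045,0,0.0,-0.02,0,-0.03,0,0.0,-0.04,0,0,0,0.0,-0.04,0,0,0,0.0,0,0,0,0]'

```text
clock: 32.85
eef_pos: [0.3575, 0.1527, 0.35]
tool_rot: [-3.021, -0.119, -0.242]
wrist_force: [0.6, 0.4, 0.2]
finger_gap: 0.0427
```

```bash
python3 - <<'E'
from h import *
w=cap('wrist','w33');s,p,y=pose();print(p,y,s['wrist_force'],s['clock'])
cap('side','s33');cap('scene','c33');a=cv2.imread('pics/s33.png')[170:330,200:360];b=cv2.imread('pics/c33.png')[110:230,310:430];cv2.imwrite('pics/s33z.png',np.hstack([cv2.resize(a,(400,400),interpolation=cv2.INTER_CUBIC),cv2.resize(b,(400,400),interpolation=cv2.INTER_CUBIC)]))
E
```

```text
[0.35958074 0.15321913 0.35042328] 4.018386416967399 [ 0.23598232 -0.43838035 -0.43653512] 32.9
```

View pics/w33.png

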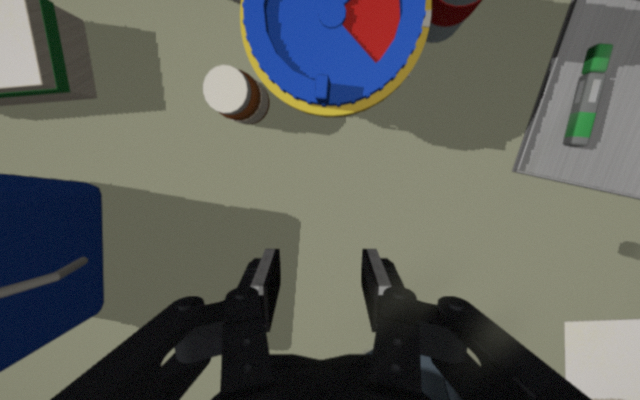

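View pics/s33z.png

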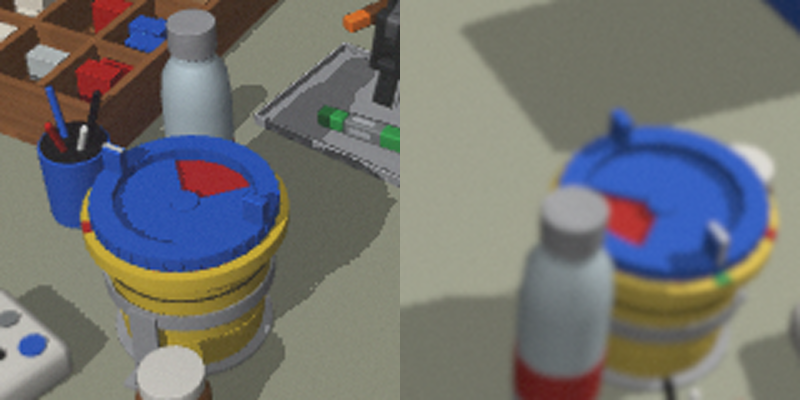

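View pics/s33.png

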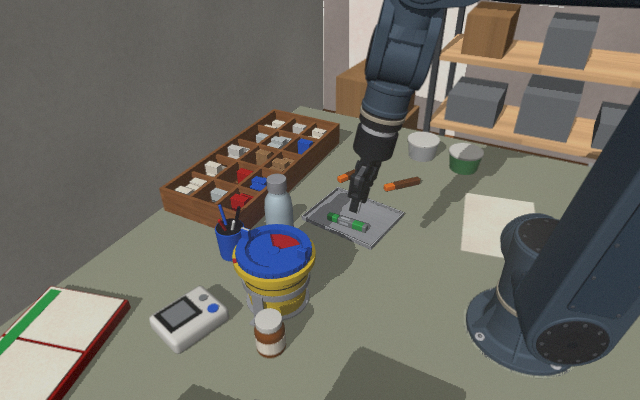

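```bash
python3 - <<'E'
from sec import *
w=cap('wrist');d=cap('side');s=cap('scene')
for c,a,b in ((d,(246,229),(306,247.5)),(s,(405.4,178.5),(376.6,145))):
    A=onz(c,*a,.191);B=onz(c,*b,.191);print(A,B,np.linalg.norm(A-B),np.degrees(np.arctan2(*(A-B)[1::-1])))
print('green',onz(s,310+(722-400)/3.333,110+278/3.333,.15))
H=onz(w,330,14,.156);L=onz(w,322,79,.192);print(H,L,np.degrees(np.arctan2(*(L-H)[1::-1]))%360)
# collar opening edges in side image: red sector
hub=(200+187/2.5,170+202/2.5)
print(sec(d,hub,(200+177/2.5,170+163/2.5),(200+249/2.5,170+187/2.5)))
E
```

```text
[0.63188744 0.17948687 0.191     ] [0.47262043 0.17208939 0.191     ] 0.15943871026605871 2.6593074159294594
[0.6374001 0.1811445 0.191    ] [0.48562387 0.17996103 0.191     ] 0.15178084080452367 0.4467534050827149
green [0.65485951 0.18127225 0.15      ]
[0.56235895 0.18024664 0.156     ] [0.49145327 0.17869339 0.192     ] 181.2549144373001
(array([0.5525273 , 0.18141668, 0.156     ]), [np.float64(311.89717008188813), np.float64(227.9327721972913)], np.float64(89.91497113958974))
```

```bash
python3 -c "
from cell import arm
print(arm.close_job(), arm.state()['clock'])"
```

```text
the job is handed in; nothing more can be done
the job is handed in; nothing more can be done
```

I turned the blue collar back to its open mark, dropped the used injector in through the mouth and turned the collar on to the green mark. I then backed the arm clear and handed the job in. `close_job` gave no verdict.

**How it went in:** The tool can't be tilted on command. I gripped the injector near its white end, pivoted it on the plain lug to about 30° from vertical, fed it in and let go.

**Last checks:**
- **Collar angle:** My readings at the end were 89.9°, 90.4°, 91.3° and 92.7° (about 1.57 to 1.62 rad). The allowed range is 1.46 to 1.68 rad, so they are all inside it, though they differ by about 3°. The mouth looks fully covered.
- **Open step:** I read the collar as within about 3° of the open mark, and it stayed there while the injector was being loaded.
- **Injector:** After I let go it was no longer in the gripper, on the lid or in view on the table. I did not see it lying inside the bin.
- **Other things:** In the last pictures the new injector, bottle, jar, pen cup and monitor look undisturbed. I did not measure their positions again, and I did not check the ink bottle on its own.
- **Forces:** The most I saw at the wrist was about 27 N, briefly, while pivoting the injector on the lug. At the end the gripper was open with nothing touching it.

**Went wrong on the way:** Early on I ran the last joint into its limit, which tilted the tool about 13°. Turning it to the opposite limit brought that down to about 4°. The lean grew again during handling and was about 9° when I let go of the injector.

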